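# Knock a stuck bushing up out of its nest

### The job

The turned bushing is stuck flush in the nest of the blue knockout stand. Take the C-shaped knockout tool by its handle, bring its rod in under the nest and push it gently up through the hole until the bushing clicks loose and the rod's collar bears firmly against the underside of the block, never pushing harder than 25 N. Then stand the tool back on its foot on the worktop, a good hand's breadth clear of the stand, and set the bushing, flange up, in the grey tray; leave the other things where they are.

Things in the scene. Friction and masses are not known exactly. Their poses are not given: they have to be found in the camera images.
- stand: Knockout stand, fixed; origin on the worktop below the nest; z up, x away from its open front. An aluminium block 60 (x) x 84 (y) x 36 mm on two blue cheeks: underside 64 mm, top 100 mm above the worktop. The space below it is 64 mm wide (y) and open at the front (-x). A 23 mm hole goes up through the 10 mm floor of the nest, on its axis
- nest (a point): Centre of the nest's mouth on top of the block; axes as the stand's. A 42 mm bore, 26 mm deep, holds the bushing. Four spring balls grip its flange: sliding it takes some 10 to 16 N of upward push. When it has risen about 8 mm they snap in under the flange, the push drops to the bushing's weight, and they then carry it about 11 mm proud once the rod is withdrawn
- handle (a point): Centre of the black handle of the loose knockout tool (0.36 kg), 20 x 20 (x, y) x 42 mm high, 143 mm above the foot's underside. z up. Grey C frame in the x-z plane, open to +x: foot 84 x 40 x 10 mm from x = -56 to +28 mm; upright at x = -56 to -44 mm; upper arm, under the handle, 14 mm thick, its underside 108 mm above the foot's underside
- tool: The same tool; origin under its foot, below rod and handle. It stands by itself. The steel rod points up from the foot, straight below the handle: 20 mm across, 23 mm long above a collar 34 mm across. It was screwed in by hand: the collar's top is 22 mm, give or take 5 mm, above the foot's underside. Collar against the block's underside = bushing raised 13 mm
- bushing_mid (a point): Centre, half-way up, of the turned steel bushing (0.08 to 0.14 kg), 26 mm high: a flange 40 mm across on the upper 11.6 mm, a 34 mm stub below. z up through the flange. At the start it sits on the nest's floor, its top flush with the block
- bushing: The bushing; origin at the centre of its underside
- tray_floor (a point): Centre of the floor of the grey parts tray, fixed, 110 x 110 mm outside, walls 3 mm thick and 22 mm high; its floor is 5 mm above the worktop
- white_carton: White and grey carton, 50 x 75 x 42 mm, behind the work; leave it
- coupler: Steel air coupler with a red band, 83 mm long, 29 mm thick, lying behind the work; leave it
- tape: Roll of brown tape, 92 mm across, 24 mm high, lying flat behind the work; leave it
- spool: White tape spool, 52 mm across, 16 mm high, lying at the front right; leave it

How it is judged:
On the way, in this order (a step that is already met when the one before it is completed fails the run):
1. with the tool's rod up through the hole, the bushing is raised at least 11.5 mm and the collar bears against the block with more than 4 N (z of bushing_mid in the frame of nest above -0.0015 m and contact force between tool and stand above 4 N and contact force between tool and bushing above 0.2 N and horizontal distance between handle and nest below 0.012 m), for 0.2 s.
2. the tool stands on its foot again, at least 12 cm from the nest's axis, and the bushing still sits proud in the nest (angle between handle's own z axis and vertical below 0.08 rad and height (world z) of handle between 0.139 and 0.147 m and horizontal distance between handle and nest above 0.12 m and z of bushing_mid in the frame of nest above -0.006 m and horizontal distance between bushing_mid and nest below 0.006 m), for 0.2 s.
3. the bushing stands in the tray (x of bushing_mid in the frame of tray_floor between -0.04 and 0.04 m and y of bushing_mid in the frame of tray_floor between -0.04 and 0.04 m and z of bushing_mid in the frame of tray_floor between 0.009 and 0.017 m and angle between bushing_mid's own z axis and vertical below 0.15 rad), for 0.2 s.
At the end, for the whole second after the job is handed in: The bushing stands upright (within 9 degrees), flange up, on the tray's floor, its centre within 40 mm of the tray's centre along each side; the tool stands upright on its foot on the worktop, at least 12 cm from the nest's axis; both released and at rest (all of step 3 and angle between handle's own z axis and vertical below 0.08 rad and height (world z) of handle between 0.139 and 0.147 m and horizontal distance between handle and nest above 0.12 m and linear speed of each of bushing, tool below 0.02 m/s); the robot touches nothing.
It fails at once if the tool is pushed against the stand with more than 25 N (contact force between tool and stand above 25 N).
It fails at once if the rod is pushed against the bushing with more than 25 N (contact force between tool and bushing above 25 N).
It fails at once if the carton, the air coupler, the roll of tape or the white spool is moved more than 2 cm (distance of any of white_carton, coupler, tape, spool from where it was at the start of the episode above 0.02 m).
It also fails if it takes over 72 s, if anything falls off the work surface, if the arm or the gripper's body presses on something with over 40 N, if the wrist force passes 120 N, or if a joint passes its speed limit or range.

### The arm

A 6-joint arm with a two-finger parallel gripper is mounted at the origin on a cart in front of the work surface, level with it; the furniture and walls round the work are solid. World frame = base frame: x ahead of the robot, y to its left, z up, the work surface at z = 0. Lengths are in m, angles in rad, forces in N, time in s.
With the tool pointing down it reaches from about 0.3 to 0.875 m from the base axis. Payload 6.4 kg.
Tool frame: the origin (TCP) lies at the very end of the fingers, on their centre line; the grasp point (between the pads) lies 19 mm behind it (ctrl.grip_point_offset is the z of the grasp point in the tool frame, in m); z points along the fingers, y is the direction in which the jaws open and shut (so a half turn about z gives the same grasp; the last joint's range is limited). The gripper opens to 85 mm and grips with 20 to 120 N. Pads are 22 mm wide; open, the fingers measure 114 mm over their backs; the gripper's body (76 mm by 85 mm) begins 54 mm behind the grasp point. The pads swing forward as they close: fully open they stand 13 mm farther back than shut.
Start: joints at [-1.52, 0.181, 1.607, -0, 1.354, -0.206], TCP at [0.146, -0.556, 0.231] pointing down, gripper open.
Joint ranges: [-2.99, 2.99], [-0.89, 2.07], [0.3, 2.58], [-1.14, 4.28], [0, 2.63], [-3.12, 3.12]. Speed limits (rad/s): [2.57, 2.57, 3.01, 3.14, 3.14, 3.14].

### API

Orientations are given as a unit quaternion [w, x, y, z].
In Python, from bench import status, cams, ctrl gives the robot as it stands.
- The arm moves only by the shell command python3 -m handwheel 'ROWS'. ROWS is JSON, a list of rows, each an object with "grip": the finger opening in cm, from 0 to 8.54; "linear": the shift along the tool's x, y, z in cm, a list of three; "rotation": the turn, a rotation vector about the tool's x, y, z in degrees, a list of three. A call has 1 to 12 rows; each row is the pose to reach, as a shift and turn from the pose commanded when the call began, along the tool's axes at that moment; what a row does not reach only later rows make up. A row lasts 1/12 s, in which the tool goes at most 41.7 mm and 7.16 degrees, less where a joint would pass 70% of its speed; a pose out of reach is approached as far as the arm can. A call with a gripper value outside its range is refused whole. The fingers move at their own pace and stop on an object; the grip force is fixed at half the most. Time passes only in rows, so rows that repeat a pose let the fingers close. It gives the time, the measured TCP pose, the force and the opening at its end, in the units of the state.
- status.get_obs(): the state, without advancing time (a new reading comes with each control period).
- cams.camera(name): name is "scene" or "top" or "wrist"; returns the picture (400x640x3 uint8, red, green, blue); there is no depth.
- cams.camera_info(name): a dict with "fovy" (degrees; the focal length in pixels is half the picture's height over the tangent of half this angle, whatever the lens; pixels are square), "cx", "cy" (the principal point, pixels), "world_from_camera" (4x4, takes a point from camera to world coordinates); the wrist camera has in their place "mount" (4x4, takes a point from camera to tool coordinates, whose origin is the TCP and whose axes are the flange's). Camera axes: x right, y down, z forward; pixel columns grow to the right and rows downward; lengths in m; the calibration is good to about 2 mm. A picture is of the moment at which its call begins: read the wrist's pose just before it. camera_info takes no time and is no camera call.
- ctrl.hand_in(): hands the job in, once; it reports no verdict.
The state is a dict: "time_s": time; "q": joint angles; "dq": joint speeds; "joint_efforts": joint torques, N m; "eef_pos": TCP position; "eef_rot": TCP orientation; "wrist_force": force on the tool from outside, world axes, zero at the start; "torque": the same for the moment, N m; "opening": opening from 0.0 (shut) to 1.0 (fully open).
Only numpy, scipy, OpenCV 4.12 (cv2) and the standard library are available. Lean on these libraries where they do the work, as an engineer would, in place of code of your own. Each camera call takes 0.05 s, during which the arm holds its last target.

## Working session

There is one attempt and no reset: what is moved stays moved. The work goes in short steps, Python scripts to look and compute and a shell command to move; the robot and the scene stay as the last step left them, time stands still between calls to the robot, and variables do not carry over. Pictures are saved under pics/ and viewed, and the job is handed in when it is done.

```bash
ls; mkdir -p pics
cat > h.py <<'E'
import numpy as np, cv2
from bench import status,cams,ctrl
from scipy.spatial.transform import Rotation as R
def snap(name,fn):
    o=status.get_obs(); im=np.array(cams.camera(name)); cv2.imwrite('pics/'+fn,im[:,:,::-1]); return o,im
def T_tool(o):
    q=o['eef_rot']; T=np.eye(4); T[:3,:3]=R.from_quat([q[1],q[2],q[3],q[0]]).as_matrix(); T[:3,3]=o['eef_pos']; return T
def cam(name,o=None):
    i=cams.camera_info(name); f=200/np.tan(np.radians(i['fovy'])/2)
    T=np.array(i['world_from_camera']) if name!='wrist' else T_tool(o)@np.array(i['mount'])
    return f,i['cx'],i['cy'],T
def ray(name,u,v,o=None):
    f,cx,cy,T=cam(name,o); d=T[:3,:3]@np.array([(u-cx)/f,(v-cy)/f,1]); return T[:3,3],d/np.linalg.norm(d)
def onz(name,u,v,z,o=None):
    c,d=ray(name,u,v,o); return c+d*(z-c[2])/d[2]
def tri(a,b):
    (c1,d1),(c2,d2)=a,b
    s=np.linalg.lstsq(np.stack([d1,-d2],1),c2-c1,rcond=None)[0]
    p,q=c1+s[0]*d1,c2+s[1]*d2; return (p+q)/2,np.linalg.norm(p-q)
def proj(name,P,o=None):
    f,cx,cy,T=cam(name,o); p=np.linalg.inv(T)@np.append(P,1); return cx+f*p[0]/p[2],cy+f*p[1]/p[2]
E
python3 - <<'E'
from h import *
for n in('scene','top','wrist'):
    o,_=snap(n,n+'0.png'); i=cams.camera_info(n); print(n,{k:np.round(v,3).tolist() for k,v in i.items()})
print(status.get_obs())
E
```

```text
pics
scene {'fovy': 56.218, 'cx': 320.32, 'cy': 197.539, 'world_from_camera': [[-0.764, -0.339, 0.549, 0.01], [-0.645, 0.379, -0.664, 0.62], [0.017, -0.861, -0.508, 0.615], [0.0, 0.0, 0.0, 1.0]]}
top {'fovy': 54.931, 'cx': 317.119, 'cy': 200.848, 'world_from_camera': [[0.025, -0.984, 0.178, 0.404], [-1.0, -0.023, 0.01, -0.035], [-0.006, -0.178, -0.984, 1.057], [0.0, 0.0, 0.0, 1.0]]}
wrist {'fovy': 66.386, 'cx': 317.625, 'cy': 198.562, 'mount': [[0.0, -0.955, -0.296, 0.076], [1.0, -0.0, 0.001, 0.001], [-0.001, -0.296, 0.955, -0.142], [0.0, 0.0, 0.0, 1.0]]}
{'time_s': 0.15, 'q': array([-1.52029725e+00,  1.81371172e-01,  1.60774254e+00,  8.97889701e-06,
        1.35380839e+00, -2.06265138e-01]), 'dq': array([-0.00039241, -0.0006374 , -0.00345639, -0.00034532, -0.00099642,
       -0.00128888]), 'joint_efforts': array([ 8.47299470e-04, -4.45258784e+01, -3.51690316e+01, -3.04932955e-04,
        5.85266695e-03, -8.16350337e-06]), 'eef_pos': array([ 0.14604058, -0.55572376,  0.23060796]), 'eef_rot': array([-6.62372758e-04,  9.91770235e-01,  1.28028745e-01,  5.60890145e-05]), 'wrist_force': array([0.36728651, 0.02740831, 0.09730833]), 'torque': array([ 0.01311398,  0.03441497, -0.01308026]), 'opening': 1.0027148338157308}
```

View pics/scene0.png

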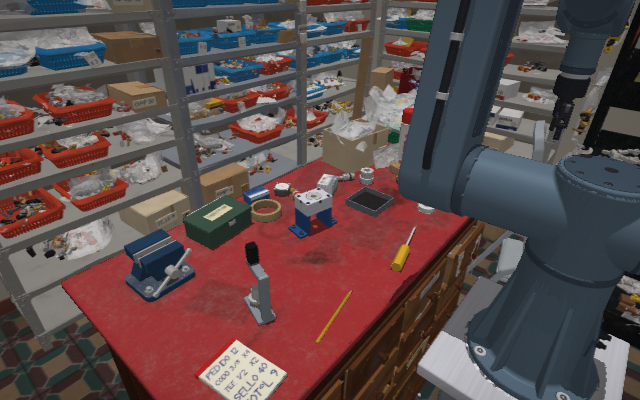

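View pics/top0.png

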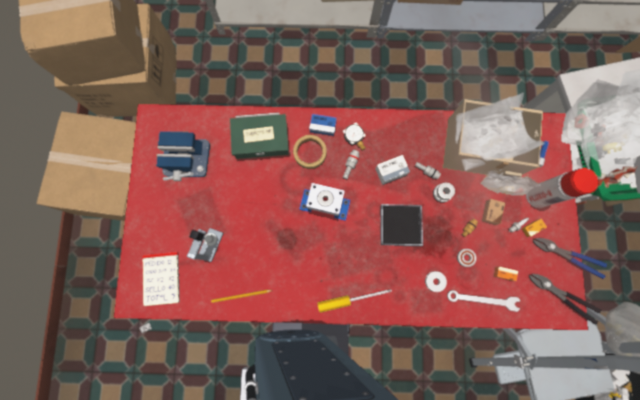

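View pics/wrist0.png

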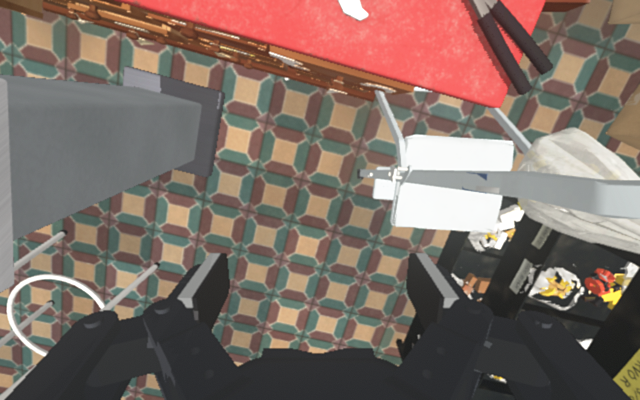

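Run:
```python
import cv2,numpy as np
a=cv2.imread('pics/top0.png');b=cv2.imread('pics/scene0.png')
c=[cv2.resize(x,(400,300),interpolation=cv2.INTER_CUBIC) for x in (a[175:235,285:365],a[215:275,165:245],b[180:250,270:363],b[235:330,215:342])]
cv2.imwrite('pics/z0.png',np.vstack([np.hstack(c[:2]),np.hstack(c[2:])]))
```

```text
(no output)
```

View pics/z0.png

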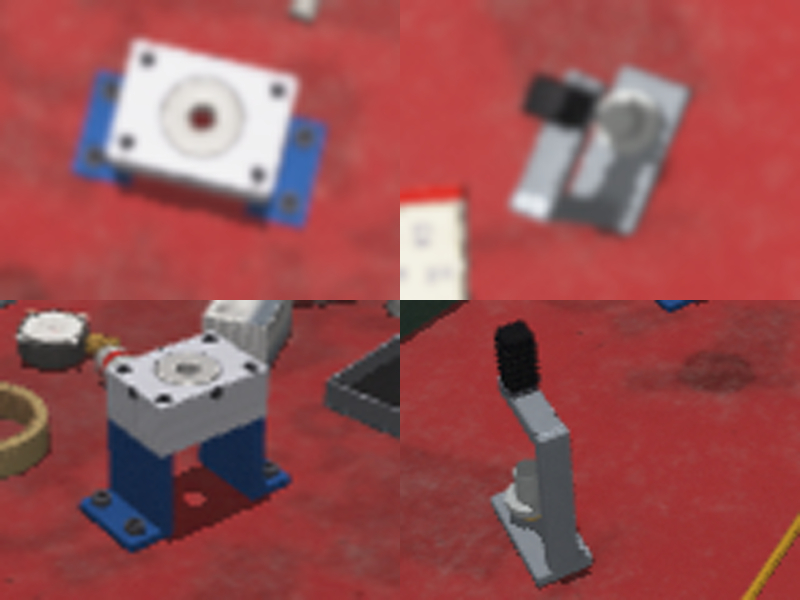

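Run:
```python
from h import *
P=lambda x,y,ox,oy,s=5:(ox+(x+.5)/s-.5,oy+(y+.5)/s-.5)
for n,c in dict(c1=(135,40),c2=(298,78),c3=(272,198),c4=(108,160),nest=(202,118)).items():
    print(n,onz('top',*P(*c,285,175),.1).round(4))
s=400/93
nt=P(202,118,285,175); ns=(270+186/s,180+368/s-300/s)
print('nest tri',tri(ray('top',*nt),ray('scene',*ns)), onz('scene',*ns,.1))
# tool handle top centre
ht=P(538,92,165-80,215); ht=(165+(541-400)/5,215+94/5)
s2=400/127
hs=(215+(515-400)/s2,235+(330-300)/s2)
print('htop',tri(ray('top',*ht),ray('scene',*hs)))
# foot far corners & near on z=.01
for c in [(627,65),(690,92),(628,235)]:
    print('foot',onz('top',165+(c[0]-400)/5,215+c[1]/5,.01).round(4))
for c in [(505,205),(550,222),(603,120),(510,205)]: print('arm',onz('top',165+(c[0]-400)/5,215+c[1]/5,.122).round(4))
# tray corners
for c in [(382,205),(423,205),(424,246),(381,245)]: print('tray',onz('top',*c,.022).round(4))
```

```text
c1 [ 0.6235 -0.01    0.1   ]
c2 [ 0.6056 -0.0933  0.1   ]
c3 [ 0.5438 -0.081   0.1   ]
c4 [0.5612 0.0019 0.1   ]
nest [ 0.5838 -0.045   0.1   ]
nest tri (array([ 0.58414522, -0.04454456,  0.10179591]), np.float64(0.0015798426627137185)) [ 0.58691737 -0.04655999  0.1       ]
htop (array([0.47987191, 0.25942288, 0.16572818]), np.float64(0.0008398732418957507))
foot [0.5105 0.2655 0.01  ]
foot [0.4966 0.23   0.01  ]
foot [0.4189 0.2581 0.01  ]
arm [0.4301 0.2872 0.122 ]
arm [0.4225 0.2648 0.122 ]
arm [0.4721 0.243  0.122 ]
arm [0.4301 0.2848 0.122 ]
tray [ 0.5833 -0.2015  0.022 ]
tray [ 0.586 -0.313  0.022]
tray [ 0.4748 -0.3129  0.022 ]
tray [ 0.4747 -0.1982  0.022 ]
```

```bash
cat >> h.py <<'E'
def Rdown(h):
    h=np.radians(h); x=np.array([np.cos(h),np.sin(h),0]); z=np.array([0,0,-1.]); return np.stack([x,np.cross(z,x),z],1)
def goto(p,h,o=None):
    o=o or status.get_obs(); T=T_tool(o)
    l=T[:3,:3].T@(np.array(p)-T[:3,3])*100; r=np.degrees(R.from_matrix(T[:3,:3].T@Rdown(h)).as_rotvec())
    print('linear',l.round(2).tolist(),'rot',r.round(2).tolist(),'rows>=',np.ceil(np.linalg.norm(l)/4.17),'cur',T[:3,3].round(4),'t',o['time_s'],'F',o['wrist_force'].round(1))
def heading(o):
    x=T_tool(o)[:3,0]; return np.degrees(np.arctan2(x[1],x[0]))
E
python3 -c "
from h import *
goto([.57,-.045,.27],-11.7)"
```

```text
linear [53.98, -38.64, -3.87] rot [-0.08, 0.0, 26.41] rows>= 16.0 cur [ 0.146  -0.5557  0.2306] t 0.15 F [0.4 0.  0.1]
```

```bash
python3 -m handwheel '[{"grip":8.5,"linear":[10,-7.7,-3.9],"rotation":[0,0,6]},{"grip":8.5,"linear":[54,-38.6,-3.9],"rotation":[0,0,26.4]},{"grip":8.5,"linear":[54,-38.6,-3.9],"rotation":[0,0,26.4]},{"grip":8.5,"linear":[54,-38.6,-3.9],"rotation":[0,0,26.4]},{"grip":8.5,"linear":[54,-38.6,-3.9],"rotation":[0,0,26.4]},{"grip":8.5,"linear":[54,-38.6,-3.9],"rotation":[0,0,26.4]},{"grip":8.5,"linear":[54,-38.6,-3.9],"rotation":[0,0,26.4]},{"grip":8.5,"linear":[54,-38.6,-3.9],"rotation":[0,0,26.4]},{"grip":8.5,"linear":[54,-38.6,-3.9],"rotation":[0,0,26.4]},{"grip":8.5,"linear":[54,-38.6,-3.9],"rotation":[0,0,26.4]},{"grip":8.5,"linear":[54,-38.6,-3.9],"rotation":[0,0,26.4]},{"grip":8.5,"linear":[54,-38.6,-3.9],"rotation":[0,0,26.4]}]'; python3 -c "
from h import *
goto([.57,-.045,.27],-11.7); print(status.get_obs()['q'])"
```

```text
time_s: 1.15
eef_pos: [0.464, -0.172, 0.2632]
eef_rot: [0.0, 0.995, -0.102, 0.0]
wrist_force: [1.0, -0.7, -0.4]
opening: 0.997
linear [7.81, -14.59, -0.68] rot [0.01, -0.01, 0.01] rows>= 4.0 cur [ 0.464  -0.172   0.2632] t 1.15 F [ 1.  -0.7 -0.4]
[-5.95352429e-01 -2.90414350e-02  1.76573392e+00 -2.60164079e-05
  1.40471250e+00  1.17944655e+00]
```

```bash
python3 -m handwheel '[{"grip":8.5,"linear":[7.8,-14.6,-0.7],"rotation":[0,0,0]},{"grip":8.5,"linear":[7.8,-14.6,-0.7],"rotation":[0,0,0]},{"grip":8.5,"linear":[7.8,-14.6,-0.7],"rotation":[0,0,0]},{"grip":8.5,"linear":[7.8,-14.6,-0.7],"rotation":[0,0,0]},{"grip":8.5,"linear":[7.8,-14.6,-0.7],"rotation":[0,0,0]},{"grip":8.5,"linear":[7.8,-14.6,-0.7],"rotation":[0,0,0]}]'; python3 -c "
from h import *
o,_=snap('wrist','w1.png')
goto([.57,-.045,.27],-11.7); print(proj('wrist',[.584,-.045,.1],o))"
```

```text
time_s: 1.65
eef_pos: [0.5696, -0.0448, 0.2695]
eef_rot: [-0.0, 0.995, -0.1, -0.001]
wrist_force: [-0.4, -0.4, -0.0]
opening: 0.993
linear [0.08, -0.13, -0.06] rot [0.02, 0.08, 0.13] rows>= 1.0 cur [ 0.5689 -0.0461  0.2694] t 1.7 F [ 0.6 -0.7  0. ]
(np.float64(314.0712323006217), np.float64(166.6627093812706))
```

View pics/w1.png

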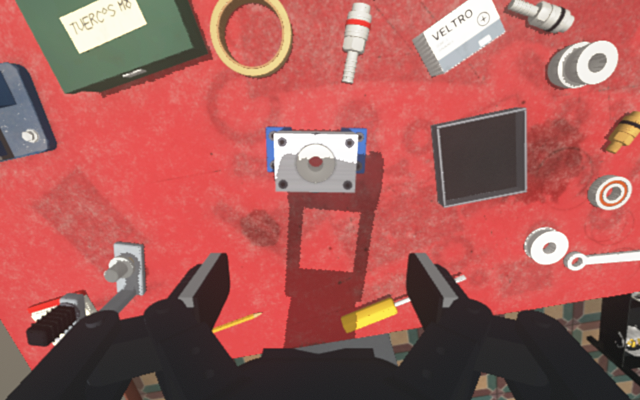

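Run:
```python
from h import *
o=status.get_obs(); im=np.array(cams.camera('wrist')); cv2.imwrite('pics/w2.png',im[:,:,::-1])
print(o['eef_pos'],heading(o))
crop=im[110:210,255:375]; cv2.imwrite('pics/w2z.png',cv2.resize(crop[:,:,::-1],None,fx=6,fy=6,interpolation=cv2.INTER_CUBIC))
hsv=cv2.cvtColor(im,cv2.COLOR_RGB2HSV)
m=((hsv[:,:,1]<60)&(hsv[:,:,2]>100)).astype(np.uint8); mm=np.zeros_like(m); mm[118:205,260:372]=m[118:205,260:372]
cs,_=cv2.findContours(mm,cv2.RETR_EXTERNAL,cv2.CHAIN_APPROX_NONE); c=max(cs,key=cv2.contourArea)
print(cv2.minAreaRect(c),cv2.boundingRect(c))
b=cv2.boxPoints(cv2.minAreaRect(c))
for p in b: print(p,onz('wrist',*p,.1,o).round(4))
```

```text
[ 0.56894175 -0.04612154  0.26943224] -11.566335522440088
((314.5, 160.5), (61.0, 93.0), 90.0) (268, 130, 94, 62)
[268. 130.] [ 0.6288 -0.0089  0.1   ]
[361. 130.] [ 0.6102 -0.0998  0.1   ]
[361. 191.] [ 0.5477 -0.0898  0.1   ]
[268. 191.] [0.5674 0.0068 0.1   ]
```

View pics/w2z.png

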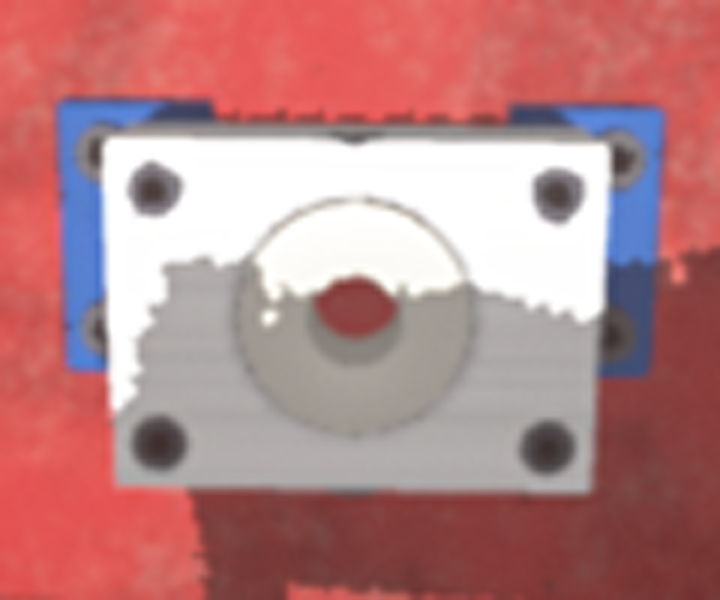

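Run:
```python
from h import *
o=status.get_obs()
g=lambda x,y:(255+(x+.5)/6-.5,110+(y+.5)/6-.5)
C=[onz('wrist',*g(*c),.1,o) for c in [(103,140),(610,143),(594,493),(114,487)]]
for c in C: print(c.round(4))
a=lambda p:np.degrees(np.arctan2(p[1],p[0]))
print('sides',[np.linalg.norm(C[i]-C[i-3]).round(4) for i in range(4)])
print('yaw',a(C[0]-C[3]),a(C[1]-C[2]),a(C[0]-C[1])-90,a(C[3]-C[2])-90,'mean corner',np.mean(C,0))
# bushing centre via 4 extreme pts
E=[onz('wrist',*g(*c),.1,o) for c in [(235,316),(476,316),(355,198),(355,438)]]
print('nest',(E[0]+E[1])/2,(E[2]+E[3])/2,np.linalg.norm(E[0]-E[1]),np.linalg.norm(E[2]-E[3]))
c=np.mean([g(235,316),g(476,316)],0)
# height: triangulate vs top view
print(tri(ray('wrist',*g(355.5,316),o),ray('top',285+202.5/5-.5,175+118.5/5-.5)))
print(tri(ray('wrist',*g(355.5,316),o),ray('scene',270+186.5/4.301-.5,180+68.5/4.301-.5)))
```

```text
[ 0.625  -0.0128  0.1   ]
[ 0.6074 -0.0956  0.1   ]
[ 0.548  -0.0828  0.1   ]
[5.662e-01 1.000e-04 1.000e-01]
sides [np.float64(0.0846), np.float64(0.0608), np.float64(0.0848), np.float64(0.0602)]
yaw -12.35855347842449 -12.171565081944713 -11.991648632662987 -12.411295868116312 mean corner [ 0.58663182 -0.04778827  0.1       ]
nest [ 0.58742681 -0.04798611  0.1       ] [ 0.58670462 -0.04774557  0.1       ] 0.04138072017463978 0.041663008054646414
(array([ 0.5856733 , -0.04629405,  0.08919143]), np.float64(0.0023508160531468493))
(array([ 0.58807747, -0.04747253,  0.10045355]), np.float64(0.0015549343307905447))
```

```bash
python3 -c "
from h import *
goto([.478,.258,.27],-20.3)"
```

```text
linear [-15.04, -28.04, -0.04] rot [0.03, 0.07, 8.63] rows>= 8.0 cur [ 0.5686 -0.047   0.2696] t 1.75 F [-0.4 -0.1 -0.1]
```

```bash
python3 -m handwheel '[{"grip":8.5,"linear":[-15.0,-28.0,0],"rotation":[0,0,8.6]},{"grip":8.5,"linear":[-15.0,-28.0,0],"rotation":[0,0,8.6]},{"grip":8.5,"linear":[-15.0,-28.0,0],"rotation":[0,0,8.6]},{"grip":8.5,"linear":[-15.0,-28.0,0],"rotation":[0,0,8.6]},{"grip":8.5,"linear":[-15.0,-28.0,0],"rotation":[0,0,8.6]},{"grip":8.5,"linear":[-15.0,-28.0,0],"rotation":[0,0,8.6]},{"grip":8.5,"linear":[-15.0,-28.0,0],"rotation":[0,0,8.6]},{"grip":8.5,"linear":[-15.0,-28.0,0],"rotation":[0,0,8.6]},{"grip":8.5,"linear":[-15.0,-28.0,0],"rotation":[0,0,8.6]},{"grip":8.5,"linear":[-15.0,-28.0,0],"rotation":[0,0,8.6]},{"grip":8.5,"linear":[-15.0,-28.0,0],"rotation":[0,0,8.6]}]'; python3 -c "
from h import *
o,im=snap('wrist','w3.png')
print(heading(o),o['q'])
cv2.imwrite('pics/w3z.png',cv2.resize(im[100:300,220:420,::-1],None,fx=3,fy=3,interpolation=cv2.INTER_CUBIC))
goto([.478,.258,.27],-20.3); print(proj('wrist',[.479,.258,.164],o))"
```

```text
time_s: 2.67
eef_pos: [0.4792, 0.2562, 0.2701]
eef_rot: [0.0, 0.984, -0.177, 0.0]
wrist_force: [-0.5, 0.2, 0.3]
opening: 0.991
-20.371238143206167 [ 2.72815109e-01  7.88803358e-02  1.64146046e+00 -7.40072711e-04
  1.42133109e+00  2.19926696e+00]
linear [-0.21, -0.14, 0.01] rot [0.03, -0.01, -0.12] rows>= 1.0 cur [0.4794 0.256  0.2701] t 2.7167 F [ 0.   0.7 -1. ]
(np.float64(314.61205024168976), np.float64(198.99342946366184))
```

View pics/w3z.png

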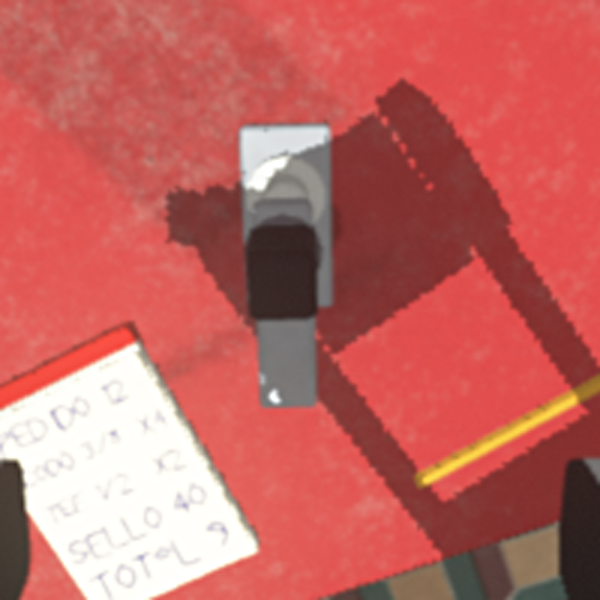

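```bash
cat > m3.py <<'E'
from h import *
im=cv2.cvtColor(cv2.imread('pics/w3.png'),cv2.COLOR_BGR2HSV)
c=cv2.imread('pics/w3.png')[160:215,295:335]; c=np.clip(c.astype(float)*3,0,255).astype(np.uint8)
cv2.imwrite('pics/w3h.png',cv2.resize(c,None,fx=10,fy=10,interpolation=cv2.INTER_CUBIC))
o=status.get_obs()
g=lambda x,y:(220+(x+.5)/3-.5,100+(y+.5)/3-.5)
T=T_tool(o)
def loc(P): return ((P-T[:3,3])@T[:3,:3]*1000).round(1), P.round(4)
for n,p,z in [('footFL',(240,127),.01),('footFR',(331,127),.01),('armBL',(260,407),.122),('armBR',(317,406),.122),('hBL',(249,319),.164),('hBR',(316,319),.164)]:
    print(n,*loc(onz('wrist',*g(*p),z,o)))
E
python3 m3.py
```

```text
footFL [ 29.  -22.5 260.1] [0.5145 0.2668 0.01  ]
footFR [ 29.   17.  260.1] [0.5007 0.2298 0.01  ]
armBL [-53.3 -10.8 148.1] [0.4333 0.2846 0.122 ]
armBR [-52.9   8.8 148.1] [0.4268 0.266  0.122 ]
hBL [ -7.2 -12.  106.1] [0.4769 0.2696 0.164 ]
hBR [ -7.2   7.2 106.1] [0.4702 0.2517 0.164 ]
```

View pics/w3h.png

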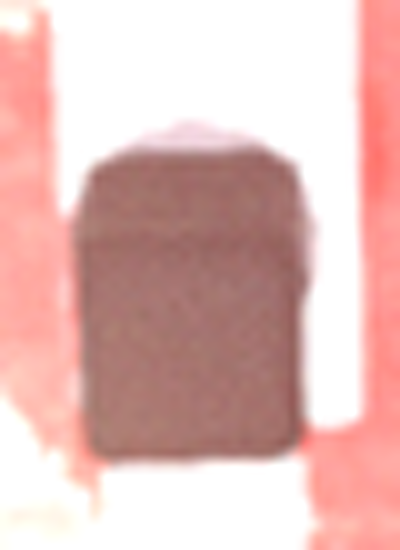

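```bash
python3 -m handwheel '[{"grip":8.5,"linear":[0.2,-0.2,3.5],"rotation":[0,0,0]},{"grip":8.5,"linear":[0.2,-0.2,7],"rotation":[0,0,0]},{"grip":8.5,"linear":[0.2,-0.2,7],"rotation":[0,0,0]},{"grip":8.5,"linear":[0.2,-0.2,7],"rotation":[0,0,0]},{"grip":8.5,"linear":[0.2,-0.2,7],"rotation":[0,0,0]}]'; python3 -c "
from h import *
o,im=snap('wrist','w4.png'); print(o['eef_pos'],heading(o))
cv2.imwrite('pics/w4z.png',cv2.resize(im[150:390,200:440,::-1],None,fx=2.5,fy=2.5,interpolation=cv2.INTER_CUBIC))"
```

```text
time_s: 3.13
eef_pos: [0.4827, 0.2581, 0.2017]
eef_rot: [-0.0, 0.984, -0.177, 0.001]
wrist_force: [0.1, -1.0, 1.2]
opening: 0.996
[0.48270928 0.25811335 0.20173952] -20.385061527084517
```

View pics/w4z.png

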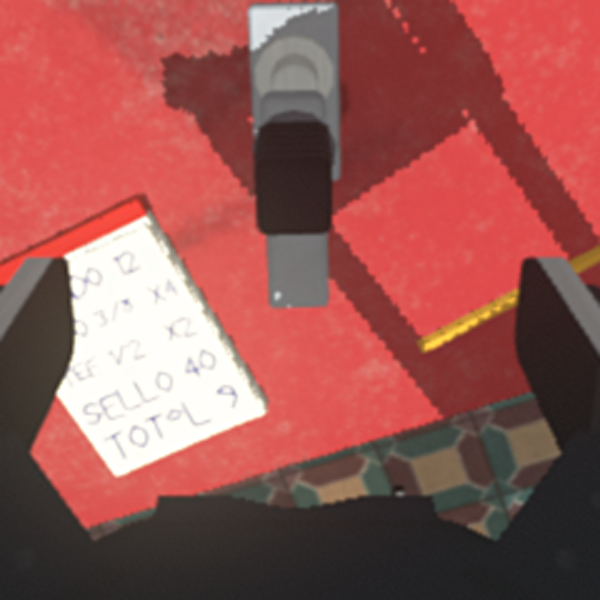

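Run:
```python
from h import *
o4=status.get_obs(); print(o4['eef_pos'])
T4=T_tool(o4)
import copy
o3=copy.deepcopy(o4); o3['eef_pos']=np.array([.4794,.256,.2701])
g3=lambda x,y:(220+(x+.5)/3-.5,100+(y+.5)/3-.5)
g4=lambda x,y:(200+(x+.5)/2.5-.5,150+(y+.5)/2.5-.5)
for n,a,b,z in [('hB',(282.5,319),(294,235),.164),('armB',(288.5,406.5),(298,306),.122),('footF',(285.5,127),(293,4),.01)]:
    P,e=tri(ray('wrist',*g3(*a),o3),ray('wrist',*g4(*b),o4)); print(n,P.round(4),e.round(4), ((P-T4[:3,3])@T4[:3,:3]*1000).round(1), ((onz('wrist',*g4(*b),z,o4)-T4[:3,3])@T4[:3,:3]*1000).round(1))
goto([0,0,.126],-20.4)
```

```text
[0.4831583  0.25853936 0.20249155]
hB [0.4751 0.2606 0.1678] 0.0006 [-8.4  0.9 34.7] [-10.2   0.6  38.5]
armB [0.4317 0.2754 0.1248] 0.0007 [-54.3   2.3  77.6] [-56.    1.9  80.3]
footF [ 0.5067  0.2498 -0.0063] 0.0006 [ 24.6   0.3 208.8] [2.690e+01 1.000e-01 1.926e+02]
linear [-36.32, 41.06, 7.48] rot [-0.11, -0.15, 0.04] rows>= 14.0 cur [0.4832 0.2585 0.2025] t 3.1833 F [ 0.5  0.2 -0.2]
```

```bash
python3 -m handwheel '[{"grip":8.5,"linear":[0,0.05,3],"rotation":[0,0,0]},{"grip":8.5,"linear":[0,0.05,5],"rotation":[0,0,0]},{"grip":8.5,"linear":[0,0.05,6.5],"rotation":[0,0,0]},{"grip":8.5,"linear":[0,0.05,7.5],"rotation":[0,0,0]},{"grip":8.5,"linear":[0,0.05,7.5],"rotation":[0,0,0]},{"grip":8.5,"linear":[0,0.05,7.5],"rotation":[0,0,0]}]'; python3 -m handwheel '[{"grip":3,"linear":[0,0,0],"rotation":[0,0,0]},{"grip":3,"linear":[0,0,0],"rotation":[0,0,0]},{"grip":3,"linear":[0,0,0],"rotation":[0,0,0]},{"grip":3,"linear":[0,0,0],"rotation":[0,0,0]},{"grip":3,"linear":[0,0,0],"rotation":[0,0,0]}]';  python3 -c "
from h import *
o,im=snap('wrist','w5.png'); print(o['eef_pos'],heading(o))"
```

```text
time_s: 3.68
eef_pos: [0.4822, 0.2586, 0.1264]
eef_rot: [-0.0, 0.984, -0.176, 0.001]
wrist_force: [0.3, -1.4, 0.3]
opening: 1.0
time_s: 4.1
eef_pos: [0.4816, 0.2585, 0.1256]
eef_rot: [-0.0, 0.984, -0.176, 0.0]
wrist_force: [-0.7, 0.6, -0.3]
opening: 0.353
[0.48158142 0.25854586 0.12562002] -20.282494007774005
```

View pics/w5.png

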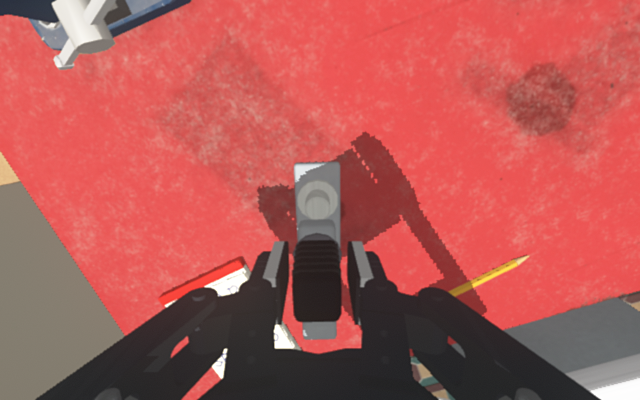

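```bash
python3 -m handwheel '[{"grip":2.2,"linear":[0,0,0],"rotation":[0,0,0]},{"grip":1.8,"linear":[0,0,0],"rotation":[0,0,0]},{"grip":1,"linear":[0,0,0],"rotation":[0,0,0]},{"grip":0.5,"linear":[0,0,0],"rotation":[0,0,0]},{"grip":0.5,"linear":[0,0,0],"rotation":[0,0,0]},{"grip":0.5,"linear":[0,0,0],"rotation":[0,0,0]},{"grip":0.5,"linear":[0,0,0],"rotation":[0,0,0]}]';  python3 -c "
from h import *
o,im=snap('wrist','w6.png'); print(o['eef_pos'],heading(o),o['wrist_force'],o['torque'])
cv2.imwrite('pics/w6z.png',cv2.resize(im[140:340,220:420,::-1],None,fx=3,fy=3,interpolation=cv2.INTER_CUBIC))"
```

```text
time_s: 4.73
eef_pos: [0.4815, 0.2585, 0.1253]
eef_rot: [-0.0, 0.984, -0.176, 0.0]
wrist_force: [0.2, 0.7, 2.9]
opening: 0.223
[0.48150594 0.25850983 0.12534908] -20.2872230448523 [0.21396786 0.73674109 2.90648286] [-0.0897786   0.04671577 -0.01065187]
```

View pics/w6z.png

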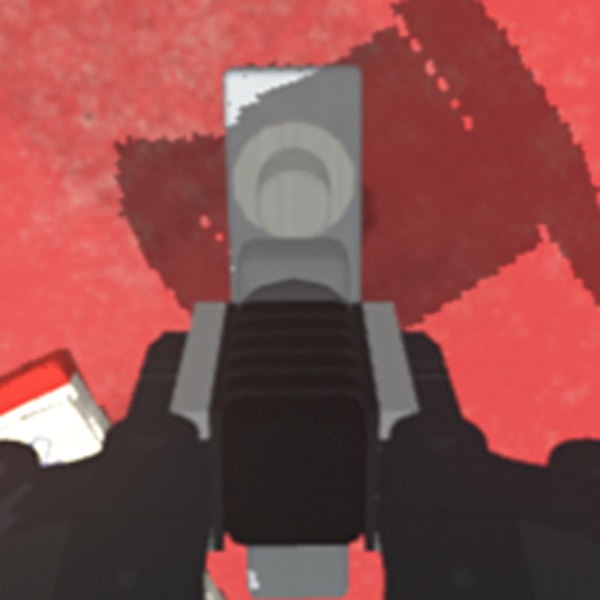

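Run:
```python
from h import *
im=cv2.imread('pics/w6.png')
c=im[170:230,290:350]; cv2.imwrite('pics/w6r.png',cv2.resize(c,None,fx=10,fy=10,interpolation=cv2.INTER_CUBIC))
```

```text
(no output)
```

View pics/w6r.png

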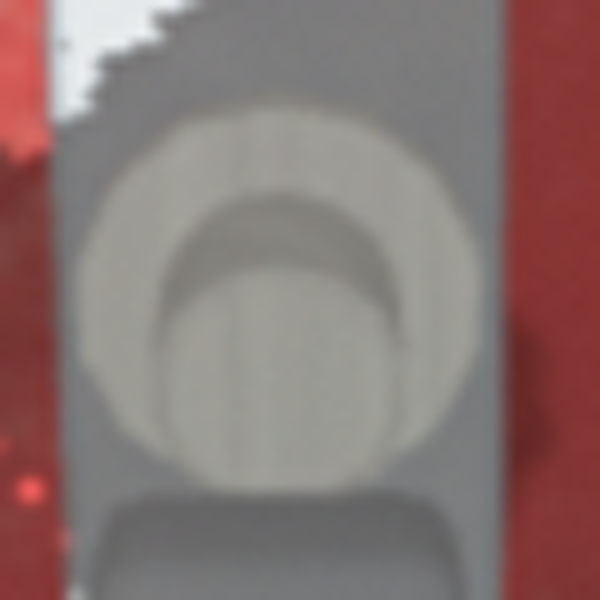

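```bash
cat > m6.py <<'E'
from h import *
o=status.get_obs(); T=T_tool(o); f,cx,cy,Tc=cam('wrist',o)
def ints(u,v,x):
    c,d=ray('wrist',u,v,o); c=T[:3,:3].T@(c-T[:3,3]); d=T[:3,:3].T@d; s=(x-c[0])/d[0]; return (c+s*d)*1000
tz=o['eef_pos'][2]
for n,u,v in [('collarC',317.3,199.5),('collar top edge->x17',317.3,180.1),('rodC',317.3,207.8)]:
    for x in ([-.002,0,.002] if 'edge' not in n else [.015,.017,.019]):
        p=ints(u,v,x); print(n,x,p.round(1),'height',round(tz*1000-p[2],1))
# handle back edge of top face  row
v=140+(545.5)/3-.5; u=220+(295)/3
P=onz('wrist',u,v,.164,o); print('hB',((P-T[:3,3])@T[:3,:3]*1000).round(1))
P=onz('wrist',220+293.5/3,140+67/3-.2,.010,o); print('footF',((P-T[:3,3])@T[:3,:3]*1000).round(1))
for h in (.015,.02,.022,.025):
    a=onz('wrist',290+7.5-.5,200,h,o);b=onz('wrist',290+48.2-.5,200,h,o); print(h,np.linalg.norm(a-b)*1000, ((onz('wrist',317.3,199.5,h,o)-T[:3,3])@T[:3,:3]*1000).round(1))
E
python3 m6.py
```

```text
collarC -0.002 [ -2.    0.6 108.2] height 17.1
collarC 0 [  0.    0.6 101.8] height 23.5
collarC 0.002 [ 2.   0.6 95.5] height 29.9
collar top edge->x17 0.015 [ 15.    0.6 108.8] height 16.6
collar top edge->x17 0.017 [ 17.    0.6 100.6] height 24.8
collar top edge->x17 0.019 [19.   0.6 92.4] height 33.0
rodC -0.002 [-2.   0.6 86.3] height 39.1
rodC 0 [ 0.   0.6 80.4] height 44.9
rodC 0.002 [ 2.   0.6 74.6] height 50.8
hB [ -7.8   1.1 -38.6]
footF [ 29.1   1.  115.4]
0.015 35.27945513633456 [ -2.7   0.6 110.4]
0.02 34.58167939191923 [ -1.1   0.6 105.4]
0.022 34.30256909415313 [ -0.5   0.6 103.4]
0.025 33.88390364750387 [  0.5   0.6 100.4]
```

```bash
python3 -m handwheel '[{"grip":0.5,"linear":[0,0,-0.5],"rotation":[0,0,0]},{"grip":0.5,"linear":[0,0,-1.5],"rotation":[0,0,0]},{"grip":0.5,"linear":[0,0,-3],"rotation":[0,0,0]},{"grip":0.5,"linear":[0,0,-4.5],"rotation":[0,0,0]},{"grip":0.5,"linear":[0,0,-5],"rotation":[0,0,0]},{"grip":0.5,"linear":[0,0,-5],"rotation":[0,0,0]},{"grip":0.5,"linear":[0,0,-5],"rotation":[0,0,0]}]';  python3 -c "
from h import *
o,im=snap('wrist','w7.png'); print(o['eef_pos'],heading(o),o['wrist_force'],o['torque'])
cv2.imwrite('pics/w7z.png',cv2.resize(im[140:340,220:420,::-1],None,fx=3,fy=3,interpolation=cv2.INTER_CUBIC))
a=np.radians(-12.2); n=np.array([.5865,-.0472]); d=np.array([np.cos(a),np.sin(a)])
goto([*(n-.115*d),.17],-12.2)
"
```

```text
time_s: 5.37
eef_pos: [0.4812, 0.2584, 0.175]
eef_rot: [0.0, 0.984, -0.176, -0.0]
wrist_force: [-0.4, 0.8, -3.3]
opening: 0.229
[0.4811653  0.2583897  0.17500722] -20.284188260170087 [-0.37350503  0.83848311 -3.34414683] [-0.01375105 -0.05577201 -0.03340655]
linear [9.13, 26.6, 0.45] rot [0.04, 0.06, -8.09] rows>= 7.0 cur [0.4807 0.2583 0.1743] t 5.4167 F [-0.9  0.7 -3.6]
```

View pics/w7z.png

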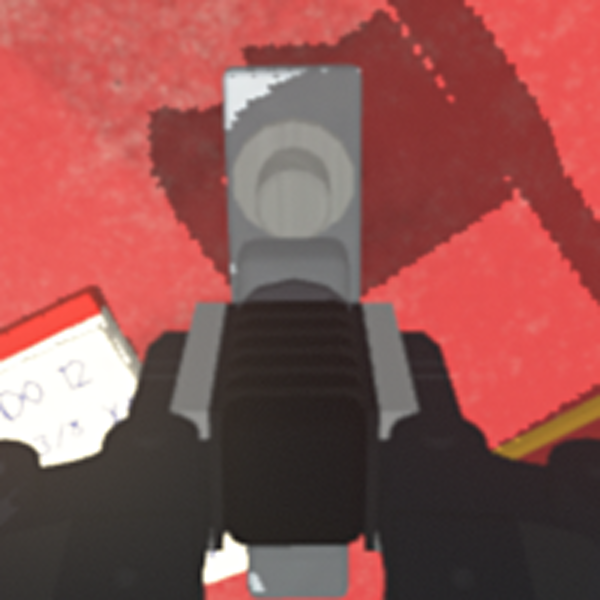

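```bash
python3 -m handwheel '[{"grip":0.5,"linear":[1,3,0],"rotation":[0,0,-1]},{"grip":0.5,"linear":[2,6,0],"rotation":[0,0,-2]},{"grip":0.5,"linear":[3.2,9.2,0.2],"rotation":[0,0,-3]},{"grip":0.5,"linear":[4.3,12.5,0.3],"rotation":[0,0,-4]},{"grip":0.5,"linear":[5.4,15.8,0.4],"rotation":[0,0,-5]},{"grip":0.5,"linear":[6.5,19,0.5],"rotation":[0,0,-6]},{"grip":0.5,"linear":[7.5,22,0.5],"rotation":[0,0,-7]},{"grip":0.5,"linear":[8.4,24.5,0.5],"rotation":[0,0,-7.6]},{"grip":0.5,"linear":[9.1,26.6,0.5],"rotation":[0,0,-8.1]},{"grip":0.5,"linear":[9.1,26.6,0.5],"rotation":[0,0,-8.1]},{"grip":0.5,"linear":[9.1,26.6,0.5],"rotation":[0,0,-8.1]}]';  python3 -c "
from h import *
o,im=snap('wrist','w8.png'); print(o['eef_pos'],heading(o),o['wrist_force'],o['torque'])
a=np.radians(-12.2); n=np.array([.5865,-.0472]); d=np.array([np.cos(a),np.sin(a)])
goto([*(n-.115*d),.134],-12.2)
"
```

```text
time_s: 6.33
eef_pos: [0.4738, -0.0234, 0.1692]
eef_rot: [-0.0, 0.994, -0.108, -0.001]
wrist_force: [-0.3, 0.3, -3.8]
opening: 0.227
[ 0.47379214 -0.0234297   0.16918768] -12.353815680012694 [-0.27205353  0.26609309 -3.76125687] [-0.01444927 -0.15658676  0.06545358]
linear [0.04, 0.03, 3.52] rot [-0.04, 0.11, -0.08] rows>= 1.0 cur [ 0.4738 -0.0225  0.1692] t 6.3833 F [ 0.7 -0.8 -4.5]
```

View pics/w8.png

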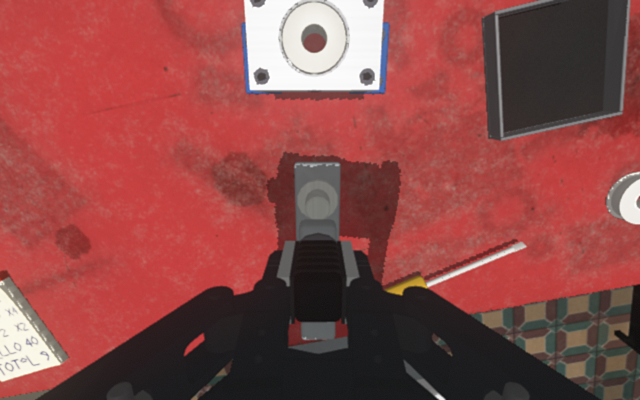

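```bash
cat > m8.py <<'E'
from h import *
o=status.get_obs(); im=np.array(cams.camera('wrist')); cv2.imwrite('pics/w9.png',im[:,:,::-1])
c=im[0:100,240:395,::-1]; cv2.imwrite('pics/w9z.png',cv2.resize(c,None,fx=5,fy=5,interpolation=cv2.INTER_CUBIC))
print(o['eef_pos'],heading(o))
E
python3 m8.py
```

```text
[ 0.4737852  -0.02254252  0.1692313 ] -12.276595090076812
```

View pics/w9z.png

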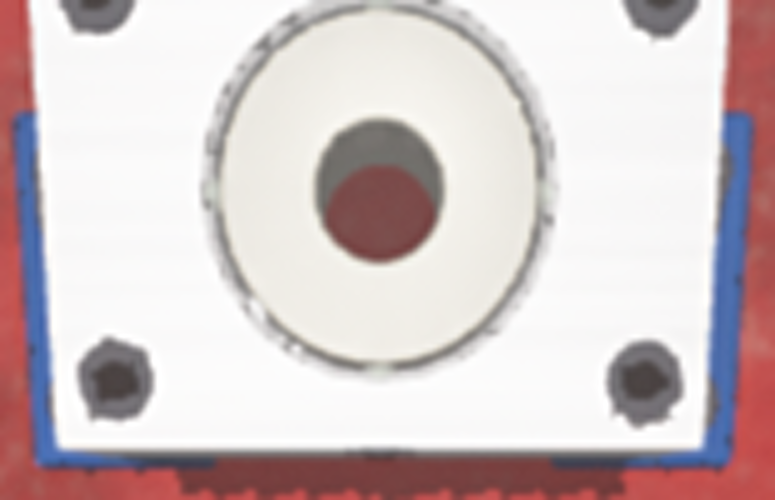

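```bash
cat > m9.py <<'E'
from h import *
o=status.get_obs(); T=T_tool(o)
def loc(x,y,z=.1):
    P=onz('wrist',240+(x+.5)/5-.5,(y+.5)/5-.5,z,o); return (P-T[:3,3])@T[:3,:3]*1000
L=lambda *p:loc(*p).round(1)
l,r,t,b=loc(214,187),loc(544,187),loc(379,3),loc(379,370)
print('flange',((l+r)/2).round(1),((t+b)/2).round(1),(r-l).round(1),(t-b).round(1))
l,r,t,b=loc(316,190),loc(444,190),loc(380,118),loc(380,263)
print('bore',((l+r)/2).round(1),((t+b)/2).round(1),(r-l).round(1),(t-b).round(1))
a,c=loc(57,448),loc(705,448); print('front',a.round(1),c.round(1),'mid+30',((a+c)/2+[30,0,0]).round(1),np.degrees(np.arctan2(c[0]-a[0],c[1]-a[1])))
print('side edges',L(34,30),L(57,448),L(727,30),L(705,448))
E
python3 m9.py; sed -i 's/^E$//' m6.py; python3 m6.py | grep -E "hB|foot"
```

```text
flange [116.1  -0.4  69.2] [115.5  -0.4  69.2] [ 0.  41.1 -0. ] [41.1  0.1 -0.1]
bore [115.8  -0.3  69.2] [115.6  -0.3  69.2] [ 0.  15.9 -0. ] [16.3  0.  -0. ]
front [ 85.5 -42.5  69.3] [85.5 42.  69.2] mid+30 [115.5  -0.2  69.3] 0.010032295038080197
side edges [133.2 -42.2  69.2] [ 85.5 -42.5  69.3] [133.2  41.8  69.2] [85.5 42.  69.2]
hB [-43.8   1.4   5.5]
footF [ 20.9   1.2 159.4]
```

```bash
python3 -m handwheel '[{"grip":0.5,"linear":[0,0,2],"rotation":[0,0,0]},{"grip":0.5,"linear":[0,0,3.2],"rotation":[0,0,0]},{"grip":0.5,"linear":[0,0,3.7],"rotation":[0,0,0]},{"grip":0.5,"linear":[0,0,3.7],"rotation":[0,0,0]},{"grip":0.5,"linear":[1,0,3.7],"rotation":[0,0,0]},{"grip":0.5,"linear":[2.5,-0.05,3.7],"rotation":[0,0,0]},{"grip":0.5,"linear":[4,-0.11,3.7],"rotation":[0,0,0]},{"grip":0.5,"linear":[4,-0.11,3.7],"rotation":[0,0,0]},{"grip":0.5,"linear":[4,-0.11,3.7],"rotation":[0,0,0]}]'; python3 -c "
from h import *
o,im=snap('scene','s1.png'); print(o['eef_pos'],heading(o),o['wrist_force'])
cv2.imwrite('pics/s1z.png',cv2.resize(im[130:280,230:430,::-1],None,fx=4,fy=4,interpolation=cv2.INTER_CUBIC))"
```

```text
time_s: 7.18
eef_pos: [0.5154, -0.0301, 0.1341]
eef_rot: [0.0, 0.994, -0.106, 0.001]
wrist_force: [0.1, -0.2, -4.0]
opening: 0.227
[ 0.51540161 -0.03014398  0.134091  ] -12.166838886954084 [ 0.06305422 -0.15340025 -3.96250731]
```

View pics/s1z.png

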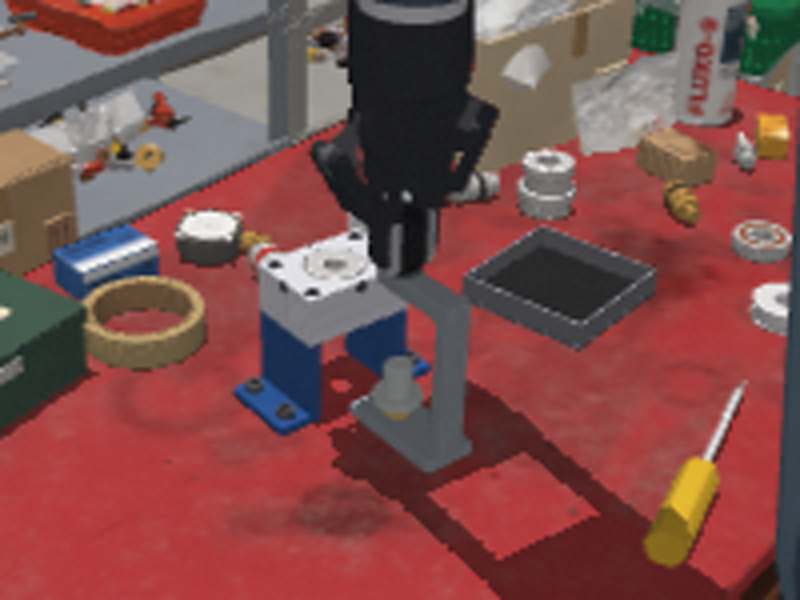

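```bash
python3 -m handwheel '[{"grip":0.5,"linear":[0,0,0],"rotation":[0,0,0]},{"grip":0.5,"linear":[0,0,0],"rotation":[0,0,0]}]'; python3 -c "
from h import *
for i in range(4):
    o=status.get_obs(); print(o['eef_pos'].round(4),heading(o).round(2),o['time_s'],o['wrist_force'].round(1)); cams.camera('top')"
```

```text
time_s: 7.4
eef_pos: [0.5134, -0.0297, 0.1332]
eef_rot: [-0.0, 0.994, -0.106, -0.0]
wrist_force: [0.4, -0.3, -4.3]
opening: 0.224
[ 0.5134 -0.0297  0.1332] -12.17 7.4 [ 0.4 -0.3 -4.3]
[ 0.5134 -0.0298  0.1332] -12.18 7.45 [-0.5  0.4 -3.9]
[ 0.5135 -0.0298  0.1332] -12.19 7.5 [-0.4  0.1 -4.2]
[ 0.5136 -0.0299  0.1332] -12.18 7.55 [ 0.   0.1 -3.3]
```

```bash
python3 -m handwheel '[{"grip":0.5,"linear":[0.5,0.04,0],"rotation":[0,0,0.1]},{"grip":0.5,"linear":[1.5,0.04,0],"rotation":[0,0,0.1]},{"grip":0.5,"linear":[3,0.04,0],"rotation":[0,0,0.1]},{"grip":0.5,"linear":[4.5,0.04,0],"rotation":[0,0,0.1]},{"grip":0.5,"linear":[6,0.04,0],"rotation":[0,0,0.1]},{"grip":0.5,"linear":[7,0.04,0],"rotation":[0,0,0.1]},{"grip":0.5,"linear":[7.4,0.04,0],"rotation":[0,0,0.1]},{"grip":0.5,"linear":[7.4,0.04,0],"rotation":[0,0,0.1]},{"grip":0.5,"linear":[7.4,0.04,0],"rotation":[0,0,0.1]},{"grip":0.5,"linear":[7.4,0.04,0],"rotation":[0,0,0.1]},{"grip":0.5,"linear":[7.4,0.04,0],"rotation":[0,0,0.1]}]'; python3 -c "
from h import *
o,im=snap('wrist','w10.png'); print(o['eef_pos'],heading(o),o['wrist_force'])
o,im=snap('scene','s2.png'); print(o['eef_pos'],heading(o),o['wrist_force'])
cv2.imwrite('pics/s2z.png',cv2.resize(im[130:280,230:430,::-1],None,fx=4,fy=4,interpolation=cv2.INTER_CUBIC))"
```

```text
time_s: 8.52
eef_pos: [0.5855, -0.0458, 0.133]
eef_rot: [-0.0, 0.994, -0.107, -0.0]
wrist_force: [0.5, 0.2, -3.3]
opening: 0.222
[ 0.58547997 -0.04577408  0.1329986 ] -12.27932988247058 [ 0.51186265  0.22435383 -3.34705876]
[ 0.58557943 -0.04578679  0.13310465] -12.28107469533885 [-0.00764214  0.05756189 -3.56801227]
```

View pics/s2z.png

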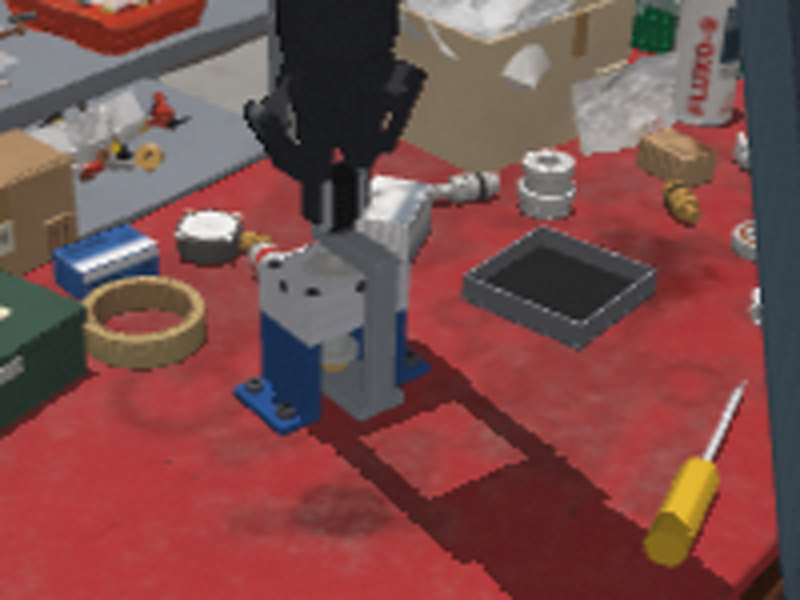

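View pics/w10.png

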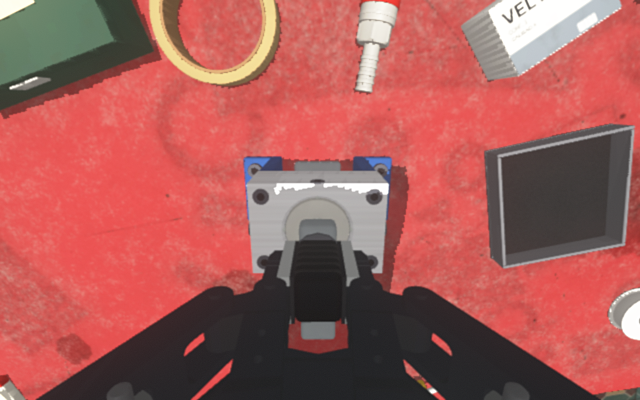

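Run:
```python
from h import *
im=cv2.imread('pics/w10.png')
cv2.imwrite('pics/w10z.png',cv2.resize(im[150:290,235:400],None,fx=4.8,fy=4.2,interpolation=cv2.INTER_CUBIC))
```

```text
(no output)
```

View pics/w10z.png

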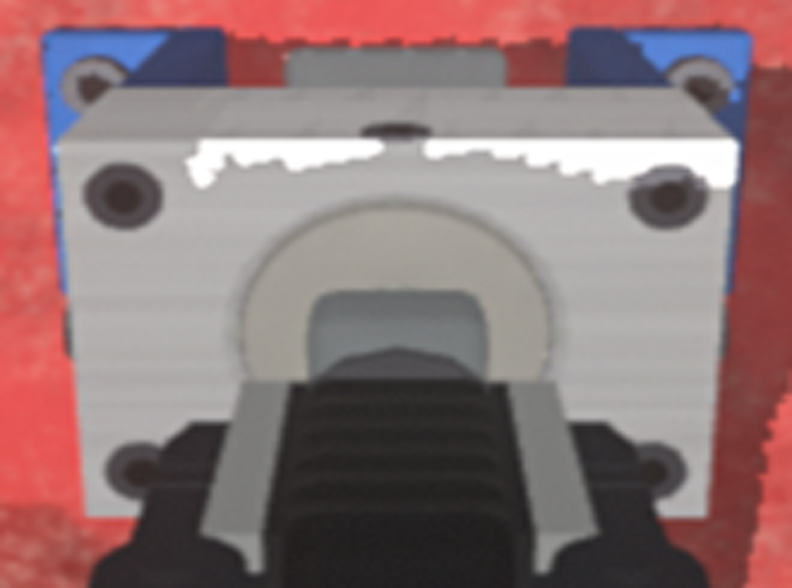

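Run:
```python
from h import *
o=status.get_obs(); T=T_tool(o); print(o['eef_pos'])
def loc(x,y,z=.1):
    P=onz('wrist',235+(x+.5)/4.8-.5,150+(y+.5)/4.2-.5,z,o); return ((P-T[:3,3])@T[:3,:3]*1000).round(1)
for p in [(57,139),(742,139),(87,516),(710,517),(396,202),(240,330),(552,330)]: print(p,loc(*p))
print('foot front at z 0.018', loc(396,49,.0178), loc(285,49,.0178),loc(508,49,.0178))
```

```text
[ 0.58567119 -0.04583844  0.13319538]
(57, 139) [ 31.8 -41.2  33.2]
(742, 139) [31.8 43.3 33.2]
(87, 516) [-28.3 -41.2  33.2]
(710, 517) [-28.5  43.2  33.2]
(396, 202) [22.5  0.6 33.2]
(240, 330) [  2.7 -19.5  33.2]
(552, 330) [ 2.7 20.8 33.2]
foot front at z 0.018 [ 29.7   0.5 115.4] [ 29.7 -19.1 115.4] [ 29.7  20.4 115.4]
```

```bash
python3 -m handwheel '[{"grip":0.5,"linear":[0,0,-0.2],"rotation":[0,0,0]},{"grip":0.5,"linear":[0,0,-0.4],"rotation":[0,0,0]},{"grip":0.5,"linear":[0,0,-0.6],"rotation":[0,0,0]},{"grip":0.5,"linear":[0,0,-0.6],"rotation":[0,0,0]},{"grip":0.5,"linear":[0,0,-0.6],"rotation":[0,0,0]}]' | grep -E "pos|force"; python3 -m handwheel '[{"grip":0.5,"linear":[0,0,-0.05],"rotation":[0,0,0]},{"grip":0.5,"linear":[0,0,-0.1],"rotation":[0,0,0]},{"grip":0.5,"linear":[0,0,-0.1],"rotation":[0,0,0]}]'| grep -E "pos|force"
```

```text
eef_pos: [0.5863, -0.046, 0.1395]
wrist_force: [-0.7, 0.1, -4.1]
eef_pos: [0.5861, -0.046, 0.1402]
wrist_force: [-0.1, 1.4, -3.1]
```

```bash
python3 -m handwheel '[{"grip":0.5,"linear":[0,0,-0.05],"rotation":[0,0,0]},{"grip":0.5,"linear":[0,0,-0.1],"rotation":[0,0,0]},{"grip":0.5,"linear":[0,0,-0.1],"rotation":[0,0,0]}]'| grep -E "pos|force"
```

```text
eef_pos: [0.5861, -0.046, 0.1412]
wrist_force: [0.3, -0.4, -3.0]
```

```bash
python3 -m handwheel '[{"grip":0.5,"linear":[0,0,-0.05],"rotation":[0,0,0]},{"grip":0.5,"linear":[0,0,-0.1],"rotation":[0,0,0]},{"grip":0.5,"linear":[0,0,-0.1],"rotation":[0,0,0]}]'| grep -E "pos|force"
```

```text
eef_pos: [0.5862, -0.046, 0.1423]
wrist_force: [0.2, 0.7, -3.7]
```

```bash
python3 -m handwheel '[{"grip":0.5,"linear":[-0.03,0,-0.05],"rotation":[0,0,0]},{"grip":0.5,"linear":[-0.03,0,-0.1],"rotation":[0,0,0]},{"grip":0.5,"linear":[-0.03,0,-0.1],"rotation":[0,0,0]}]'| grep -E "pos|force"
```

```text
eef_pos: [0.5858, -0.0459, 0.1433]
wrist_force: [-0.5, -0.4, -2.5]
```

```bash
python3 -m handwheel '[{"grip":0.5,"linear":[0,0,-0.05],"rotation":[0,0,0]},{"grip":0.5,"linear":[0,0,-0.1],"rotation":[0,0,0]},{"grip":0.5,"linear":[0,0,-0.1],"rotation":[0,0,0]}]'| grep -E "pos|force"
```

```text
eef_pos: [0.5858, -0.0459, 0.1443]
wrist_force: [-0.4, 0.7, -3.4]
```

```bash
python3 -m handwheel '[{"grip":0.5,"linear":[0,0,-0.05],"rotation":[0,0,0]},{"grip":0.5,"linear":[0,0,-0.1],"rotation":[0,0,0]},{"grip":0.5,"linear":[0,0,-0.1],"rotation":[0,0,0]}]'| grep -E "pos|force"
```

```text
eef_pos: [0.5858, -0.0459, 0.1453]
wrist_force: [-0.2, -0.0, -3.0]
```

```bash
python3 -m handwheel '[{"grip":0.5,"linear":[0,0,-0.05],"rotation":[0,0,0]},{"grip":0.5,"linear":[0,0,-0.1],"rotation":[0,0,0]},{"grip":0.5,"linear":[0,0,-0.1],"rotation":[0,0,0]}]'| grep -E "pos|force"
```

```text
eef_pos: [0.5858, -0.0459, 0.1463]
wrist_force: [-0.2, 0.3, -3.5]
```

```bash
python3 -m handwheel '[{"grip":0.5,"linear":[0,0,-0.05],"rotation":[0,0,0]},{"grip":0.5,"linear":[0,0,-0.1],"rotation":[0,0,0]},{"grip":0.5,"linear":[0,0,-0.1],"rotation":[0,0,0]}]'| grep -E "pos|force"
```

```text
eef_pos: [0.5858, -0.0459, 0.1473]
wrist_force: [-0.4, 0.6, -2.4]
```

```bash
python3 -m handwheel '[{"grip":0.5,"linear":[0,0,-0.05],"rotation":[0,0,0]},{"grip":0.5,"linear":[0,0,-0.1],"rotation":[0,0,0]},{"grip":0.5,"linear":[0,0,-0.1],"rotation":[0,0,0]}]'| grep -E "pos|force"
```

```text
eef_pos: [0.5858, -0.046, 0.1483]
wrist_force: [0.0, -0.4, -3.6]
```

```bash
python3 -m handwheel '[{"grip":0.5,"linear":[0,0,-0.05],"rotation":[0,0,0]},{"grip":0.5,"linear":[0,0,-0.1],"rotation":[0,0,0]},{"grip":0.5,"linear":[0,0,-0.1],"rotation":[0,0,0]}]'| grep -E "pos|force"
```

```text
eef_pos: [0.5858, -0.0459, 0.1492]
wrist_force: [-0.0, -0.3, -3.6]
```

```bash
python3 -m handwheel '[{"grip":0.5,"linear":[0,0,-0.05],"rotation":[0,0,0]},{"grip":0.5,"linear":[0,0,-0.1],"rotation":[0,0,0]},{"grip":0.5,"linear":[0,0,-0.1],"rotation":[0,0,0]}]'| grep -E "pos|force"
```

```text
eef_pos: [0.5857, -0.0459, 0.1501]
wrist_force: [0.2, 0.2, -2.5]
```

```bash
python3 -m handwheel '[{"grip":0.5,"linear":[0,0,-0.05],"rotation":[0,0,0]},{"grip":0.5,"linear":[0,0,-0.1],"rotation":[0,0,0]},{"grip":0.5,"linear":[0,0,-0.1],"rotation":[0,0,0]}]'| grep -E "pos|force"
```

```text
eef_pos: [0.5854, -0.0458, 0.1503]
wrist_force: [1.4, -0.7, -10.7]
```

```bash
python3 -m handwheel '[{"grip":0.5,"linear":[0,0,-0.05],"rotation":[0,0,0]},{"grip":0.5,"linear":[0,0,-0.1],"rotation":[0,0,0]},{"grip":0.5,"linear":[0,0,-0.1],"rotation":[0,0,0]}]'| grep -E "pos|force"
```

```text
eef_pos: [0.5852, -0.0457, 0.1515]
wrist_force: [0.4, 0.2, -12.3]
```

```bash
python3 -m handwheel '[{"grip":0.5,"linear":[0,0,-0.05],"rotation":[0,0,0]},{"grip":0.5,"linear":[0,0,-0.1],"rotation":[0,0,0]},{"grip":0.5,"linear":[0,0,-0.1],"rotation":[0,0,0]}]'| grep -E "pos|force"
```

```text
eef_pos: [0.5853, -0.0458, 0.153]
wrist_force: [-1.1, 1.2, -12.1]
```

```bash
python3 -m handwheel '[{"grip":0.5,"linear":[0,0,-0.05],"rotation":[0,0,0]},{"grip":0.5,"linear":[0,0,-0.1],"rotation":[0,0,0]},{"grip":0.5,"linear":[0,0,-0.1],"rotation":[0,0,0]}]'| grep -E "pos|force"
```

```text
eef_pos: [0.5856, -0.0458, 0.1542]
wrist_force: [-1.1, 0.6, -11.0]
```

```bash
python3 -m handwheel '[{"grip":0.5,"linear":[0,0,-0.05],"rotation":[0,0,0]},{"grip":0.5,"linear":[0,0,-0.1],"rotation":[0,0,0]},{"grip":0.5,"linear":[0,0,-0.1],"rotation":[0,0,0]}]'| grep -E "pos|force"
```

```text
eef_pos: [0.5858, -0.0459, 0.1554]
wrist_force: [-1.2, 0.9, -10.3]
```

```bash
python3 -m handwheel '[{"grip":0.5,"linear":[0,0,-0.05],"rotation":[0,0,0]},{"grip":0.5,"linear":[0,0,-0.1],"rotation":[0,0,0]},{"grip":0.5,"linear":[0,0,-0.1],"rotation":[0,0,0]}]'| grep -E "pos|force"
```

```text
eef_pos: [0.5858, -0.0459, 0.1563]
wrist_force: [-1.2, 0.6, -11.0]
```

```bash
python3 -m handwheel '[{"grip":0.5,"linear":[0,0,-0.05],"rotation":[0,0,0]},{"grip":0.5,"linear":[0,0,-0.1],"rotation":[0,0,0]},{"grip":0.5,"linear":[0,0,-0.1],"rotation":[0,0,0]}]'| grep -E "pos|force"
```

```text
eef_pos: [0.5859, -0.046, 0.1573]
wrist_force: [-1.4, 0.3, -11.0]
```

```bash
python3 -m handwheel '[{"grip":0.5,"linear":[0,0,-0.05],"rotation":[0,0,0]},{"grip":0.5,"linear":[0,0,-0.1],"rotation":[0,0,0]},{"grip":0.5,"linear":[0,0,-0.1],"rotation":[0,0,0]}]'| grep -E "pos|force"
```

```text
eef_pos: [0.5859, -0.046, 0.1585]
wrist_force: [-1.1, -0.5, -9.3]
```

```bash
python3 -m handwheel '[{"grip":0.5,"linear":[0,0,-0.05],"rotation":[0,0,0]},{"grip":0.5,"linear":[0,0,-0.1],"rotation":[0,0,0]},{"grip":0.5,"linear":[0,0,-0.1],"rotation":[0,0,0]}]'| grep -E "pos|force"
```

```text
eef_pos: [0.5872, -0.0464, 0.1609]
wrist_force: [0.4, 0.2, -3.8]
```

```bash
python3 -m handwheel '[{"grip":0.5,"linear":[0,0,-0.05],"rotation":[0,0,0]},{"grip":0.5,"linear":[0,0,-0.1],"rotation":[0,0,0]},{"grip":0.5,"linear":[0,0,-0.1],"rotation":[0,0,0]}]'| grep -E "pos|force"
```

```text
eef_pos: [0.5863, -0.0461, 0.1608]
wrist_force: [0.9, -0.6, -4.1]
```

```bash
python3 -m handwheel '[{"grip":0.5,"linear":[0,0,-0.02],"rotation":[0,0,0]},{"grip":0.5,"linear":[0,0,-0.04],"rotation":[0,0,0]},{"grip":0.5,"linear":[0,0,-0.04],"rotation":[0,0,0]}]'| grep -E "pos|force"
```

```text
eef_pos: [0.5858, -0.0459, 0.1607]
wrist_force: [0.0, 0.5, -4.5]
```

```bash
python3 -m handwheel '[{"grip":0.5,"linear":[0,0,-0.02],"rotation":[0,0,0]},{"grip":0.5,"linear":[0,0,-0.04],"rotation":[0,0,0]},{"grip":0.5,"linear":[0,0,-0.04],"rotation":[0,0,0]}]'| grep -E "pos|force"
```

```text
eef_pos: [0.5858, -0.046, 0.1609]
wrist_force: [0.4, 0.3, -4.8]
```

```bash
python3 -m handwheel '[{"grip":0.5,"linear":[0,0,-0.02],"rotation":[0,0,0]},{"grip":0.5,"linear":[0,0,-0.04],"rotation":[0,0,0]},{"grip":0.5,"linear":[0,0,-0.04],"rotation":[0,0,0]}]'| grep -E "pos|force"
```

```text
eef_pos: [0.5857, -0.046, 0.1613]
wrist_force: [-0.5, -0.5, -4.8]
```

```bash
python3 -m handwheel '[{"grip":0.5,"linear":[0,0,-0.02],"rotation":[0,0,0]},{"grip":0.5,"linear":[0,0,-0.05],"rotation":[0,0,0]},{"grip":0.5,"linear":[0,0,-0.05],"rotation":[0,0,0]}]'| grep -E "pos|force"
```

```text
eef_pos: [0.5857, -0.0459, 0.1618]
wrist_force: [0.8, -0.8, -4.4]
```

```bash
python3 -m handwheel '[{"grip":0.5,"linear":[0,0,-0.02],"rotation":[0,0,0]},{"grip":0.5,"linear":[0,0,-0.05],"rotation":[0,0,0]},{"grip":0.5,"linear":[0,0,-0.05],"rotation":[0,0,0]}]'| grep -E "pos|force"
```

```text
eef_pos: [0.5857, -0.0458, 0.1624]
wrist_force: [-0.1, 0.6, -4.9]
```

```bash
python3 -m handwheel '[{"grip":0.5,"linear":[0,0,-0.02],"rotation":[0,0,0]},{"grip":0.5,"linear":[0,0,-0.05],"rotation":[0,0,0]},{"grip":0.5,"linear":[0,0,-0.05],"rotation":[0,0,0]}]'| grep -E "pos|force"
```

```text
eef_pos: [0.5857, -0.0459, 0.1629]
wrist_force: [-0.4, 0.1, -4.2]
```

```bash
python3 -m handwheel '[{"grip":0.5,"linear":[0,0,-0.02],"rotation":[0,0,0]},{"grip":0.5,"linear":[0,0,-0.05],"rotation":[0,0,0]},{"grip":0.5,"linear":[0,0,-0.05],"rotation":[0,0,0]}]'| grep -E "pos|force"
```

```text
eef_pos: [0.5857, -0.0459, 0.1631]
wrist_force: [0.9, 0.2, -7.0]
```

```bash
python3 -m handwheel '[{"grip":0.5,"linear":[0,0,-0.02],"rotation":[0,0,0]},{"grip":0.5,"linear":[0,0,-0.04],"rotation":[0,0,0]},{"grip":0.5,"linear":[0,0,-0.04],"rotation":[0,0,0]}]'| grep -E "pos|force"
```

```text
eef_pos: [0.5855, -0.0458, 0.1631]
wrist_force: [1.1, -1.1, -11.6]
```

```bash
python3 -m handwheel '[{"grip":0.5,"linear":[0,0,-0.02],"rotation":[0,0,0]},{"grip":0.5,"linear":[0,0,-0.03],"rotation":[0,0,0]},{"grip":0.5,"linear":[0,0,-0.03],"rotation":[0,0,0]}]'| grep -E "pos|force"
```

```text
eef_pos: [0.5854, -0.0458, 0.1631]
wrist_force: [3.8, -0.9, -16.0]
```

```bash
python3 -m handwheel '[{"grip":0.5,"linear":[0,0,0],"rotation":[0,0,0]},{"grip":0.5,"linear":[0,0,0],"rotation":[0,0,0]},{"grip":0.5,"linear":[0,0,0],"rotation":[0,0,0]},{"grip":0.5,"linear":[0,0,0],"rotation":[0,0,0]},{"grip":0.5,"linear":[0,0,0],"rotation":[0,0,0]}]'| grep -E "pos|force"; python3 -c "
from h import *
o,im=snap('wrist','w11.png'); print(o['eef_pos'],heading(o),o['wrist_force'],o['time_s'])"
```

```text
eef_pos: [0.5853, -0.0458, 0.1632]
wrist_force: [4.6, -0.8, -22.7]
[ 0.58530245 -0.04579082  0.16318655] -12.287445358616852 [  4.62018899  -0.7666151  -22.69701464] 16.95
```

View pics/w11.png

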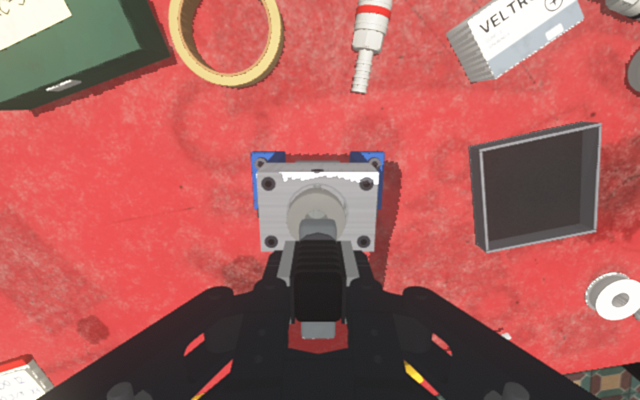

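```bash
python3 -m handwheel '[{"grip":0.5,"linear":[0,0,0.15],"rotation":[0,0,0]},{"grip":0.5,"linear":[0,0,0.3],"rotation":[0,0,0]},{"grip":0.5,"linear":[0,0,0.6],"rotation":[0,0,0]},{"grip":0.5,"linear":[0,0,0.9],"rotation":[0,0,0]},{"grip":0.5,"linear":[0,0,1.2],"rotation":[0,0,0]},{"grip":0.5,"linear":[0,0,1.5],"rotation":[0,0,0]},{"grip":0.5,"linear":[0,0,1.8],"rotation":[0,0,0]},{"grip":0.5,"linear":[0,0,2.1],"rotation":[0,0,0]},{"grip":0.5,"linear":[0,0,2.1],"rotation":[0,0,0]}]'| grep -E "pos|force"; python3 -c "
from h import *
o=status.get_obs();goto([o['eef_pos'][0],o['eef_pos'][1],.1332],-12.28)"
```

```text
eef_pos: [0.5853, -0.0458, 0.1422]
wrist_force: [0.1, -0.6, -3.1]
linear [0.0, 0.0, 0.9] rot [-0.0, 0.08, -0.0] rows>= 1.0 cur [ 0.5853 -0.0458  0.1422] t 17.75 F [ 0.1 -0.6 -3.1]
```

```bash
python3 -m handwheel '[{"grip":0.5,"linear":[0,0,0.5],"rotation":[0,0,0]},{"grip":0.5,"linear":[0,0,0.8],"rotation":[0,0,0]},{"grip":0.5,"linear":[0,0,0.8],"rotation":[0,0,0]},{"grip":0.5,"linear":[0,0,0.8],"rotation":[0,0,0]}]'| grep -E "pos|force"; python3 -c "
from h import *
o,im=snap('wrist','w12.png'); print(o['eef_pos'],heading(o),o['wrist_force'],o['time_s'])
cv2.imwrite('pics/w12z.png',cv2.resize(im[150:290,235:400,::-1],None,fx=4,fy=4))"
```

```text
eef_pos: [0.5855, -0.0459, 0.1346]
wrist_force: [-0.7, -0.8, -3.7]
[ 0.58550776 -0.04585115  0.13461443] -12.287164146637481 [-0.68801378 -0.76316732 -3.66819275] 18.0833
```

View pics/w12z.png

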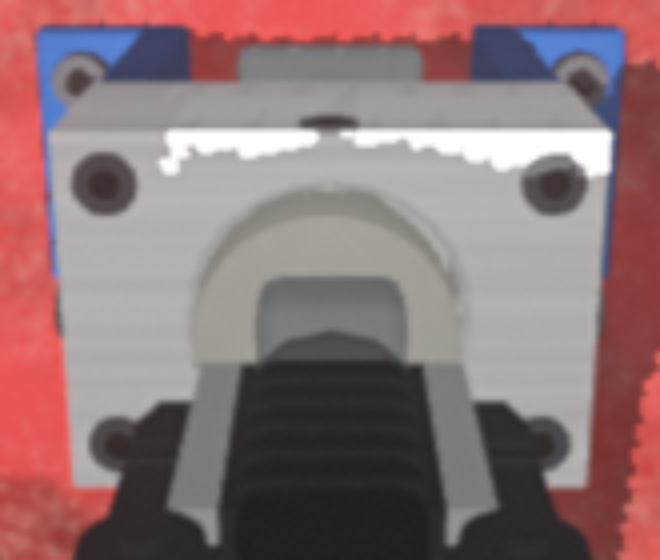

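```bash
python3 -m handwheel '[{"grip":0.5,"linear":[-0.5,0,0],"rotation":[0,0,0]},{"grip":0.5,"linear":[-1.5,0,0],"rotation":[0,0,0]},{"grip":0.5,"linear":[-3,0,0],"rotation":[0,0,0]},{"grip":0.5,"linear":[-5,0,0],"rotation":[0,0,0]},{"grip":0.5,"linear":[-7,0,0],"rotation":[0,0,0]},{"grip":0.5,"linear":[-9,0,0],"rotation":[0,0,0]},{"grip":0.5,"linear":[-11,0,0],"rotation":[0,0,0]},{"grip":0.5,"linear":[-12,0,0],"rotation":[0,0,0]},{"grip":0.5,"linear":[-12,0,0],"rotation":[0,0,0]},{"grip":0.5,"linear":[-12,0,-1],"rotation":[0,0,0]},{"grip":0.5,"linear":[-12,0,-3],"rotation":[0,0,0]},{"grip":0.5,"linear":[-12,0,-3],"rotation":[0,0,0]}]'| grep -E "pos|force"; python3 -c "
from h import *
o,im=snap('wrist','w13.png'); print(o['eef_pos'],heading(o),o['wrist_force'],o['time_s'])
goto([.48,.258,.165],-20.3)"
```

```text
eef_pos: [0.4723, -0.0215, 0.1694]
wrist_force: [1.9, -0.9, -2.5]
[ 0.47227652 -0.02151955  0.16940634] -12.292571304119345 [ 1.8803152  -0.93927707 -2.5051024 ] 19.1333
linear [-5.14, -27.48, 0.24] rot [0.0, -0.4, 8.0] rows>= 7.0 cur [ 0.4717 -0.0214  0.1679] t 19.1833 F [ 0.6 -0.1 -3.1]
```

View pics/w13.png

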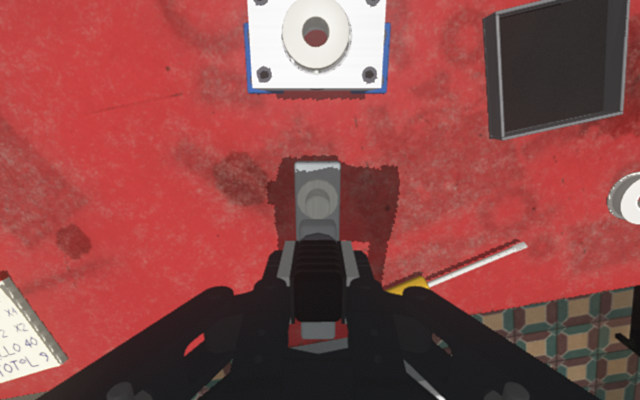

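```bash
python3 -m handwheel '[{"grip":0.5,"linear":[-0.5,-3,0],"rotation":[0,0,1]},{"grip":0.5,"linear":[-1.1,-6,0],"rotation":[0,0,2]},{"grip":0.5,"linear":[-1.8,-9.5,0],"rotation":[0,0,3]},{"grip":0.5,"linear":[-2.4,-13,0],"rotation":[0,0,4]},{"grip":0.5,"linear":[-3.1,-16.5,0],"rotation":[0,0,5]},{"grip":0.5,"linear":[-3.7,-20,0],"rotation":[0,0,6]},{"grip":0.5,"linear":[-4.4,-23.5,0],"rotation":[0,0,7]},{"grip":0.5,"linear":[-4.9,-26,0],"rotation":[0,0,7.6]},{"grip":0.5,"linear":[-5.1,-27.5,0],"rotation":[0,0,8]},{"grip":0.5,"linear":[-5.1,-27.5,0],"rotation":[0,0,8]},{"grip":0.5,"linear":[-5.1,-27.5,0],"rotation":[0,0,8]},{"grip":0.5,"linear":[-5.1,-27.5,0],"rotation":[0,0,8]}]'| grep -E "pos|force"; python3 -c "
from h import *
cams.camera('top')
o=status.get_obs()
goto([o['eef_pos'][0],o['eef_pos'][1],.1275],-20.3)"
```

```text
eef_pos: [0.4772, 0.2586, 0.1643]
wrist_force: [-0.7, 0.2, -3.4]
linear [0.0, -0.0, 3.7] rot [0.05, 0.03, -0.02] rows>= 1.0 cur [0.4773 0.2583 0.1645] t 20.2333 F [-0.4  0.  -3.8]
```

```bash
python3 -m handwheel '[{"grip":0.5,"linear":[0,0,1.5],"rotation":[0,0,0]},{"grip":0.5,"linear":[0,0,2.8],"rotation":[0,0,0]},{"grip":0.5,"linear":[0,0,3.5],"rotation":[0,0,0]},{"grip":0.5,"linear":[0,0,3.7],"rotation":[0,0,0]},{"grip":0.5,"linear":[0,0,3.7],"rotation":[0,0,0]},{"grip":0.5,"linear":[0,0,3.7],"rotation":[0,0,0]}]'| grep -E "pos|force"; python3 -m handwheel '[{"grip":0.5,"linear":[0,0,0.1],"rotation":[0,0,0]},{"grip":0.5,"linear":[0,0,0.2],"rotation":[0,0,0]},{"grip":0.5,"linear":[0,0,0.2],"rotation":[0,0,0]},{"grip":0.5,"linear":[0,0,0.2],"rotation":[0,0,0]}]'| grep -E "pos|force"
```

```text
eef_pos: [0.4777, 0.2589, 0.1286]
wrist_force: [0.1, 0.3, -3.2]
eef_pos: [0.4773, 0.2593, 0.1263]
wrist_force: [-0.3, -0.4, -3.0]
```

```bash
python3 -m handwheel '[{"grip":0.5,"linear":[0,0,0.05],"rotation":[0,0,0]},{"grip":0.5,"linear":[0,0,0.1],"rotation":[0,0,0]},{"grip":0.5,"linear":[0,0,0.1],"rotation":[0,0,0]},{"grip":0.5,"linear":[0,0,0.1],"rotation":[0,0,0]}]'| grep -E "pos|force"; python3 -m handwheel '[{"grip":0.5,"linear":[0,0,0.03],"rotation":[0,0,0]},{"grip":0.5,"linear":[0,0,0.03],"rotation":[0,0,0]},{"grip":0.5,"linear":[0,0,0.03],"rotation":[0,0,0]}]'| grep -E "pos|force"
```

```text
eef_pos: [0.4776, 0.2593, 0.1256]
wrist_force: [1.8, -0.5, 1.2]
eef_pos: [0.4778, 0.2593, 0.1255]
wrist_force: [0.5, -1.2, 4.9]
```

```bash
python3 -m handwheel '[{"grip":2.5,"linear":[0,0,0],"rotation":[0,0,0]},{"grip":4,"linear":[0,0,0],"rotation":[0,0,0]},{"grip":6,"linear":[0,0,0],"rotation":[0,0,0]},{"grip":6,"linear":[0,0,0],"rotation":[0,0,0]},{"grip":6,"linear":[0,0,0],"rotation":[0,0,0]},{"grip":6,"linear":[0,0,0],"rotation":[0,0,0]}]'; python3 -c "
from h import *
o,im=snap('wrist','w14.png'); print(o['eef_pos'],o['wrist_force'])"
```

```text
time_s: 22.15
eef_pos: [0.4771, 0.2592, 0.1246]
eef_rot: [0.0, 0.984, -0.176, -0.0]
wrist_force: [0.8, -0.7, 0.4]
opening: 0.699
[0.47709419 0.25917483 0.12458685] [ 0.79665893 -0.70428126  0.41581964]
```

View pics/w14.png

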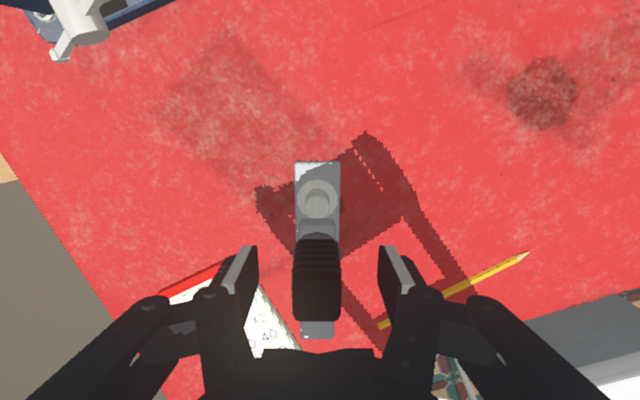

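```bash
python3 -m handwheel '[{"grip":6,"linear":[0,0,-1.5],"rotation":[0,0,0]},{"grip":6,"linear":[0,0,-4],"rotation":[0,0,0]},{"grip":6,"linear":[0,0,-8],"rotation":[0,0,0]},{"grip":6,"linear":[0,0,-11],"rotation":[0,0,0]},{"grip":6,"linear":[0,0,-11],"rotation":[0,0,0]}]'|grep -E pos; python3 -c "
from h import *
o,im=snap('wrist','w15.png'); print(o['time_s'])
goto([.5865,-.046,.20],-12.3)"
```

```text
eef_pos: [0.4809, 0.2604, 0.2422]
22.6167
linear [20.61, 25.01, 3.92] rot [-0.26, -0.4, -7.98] rows>= 8.0 cur [0.4796 0.2599 0.239 ] t 22.6667 F [ 0.3 -0.  -0.7]
```

View pics/w15.png

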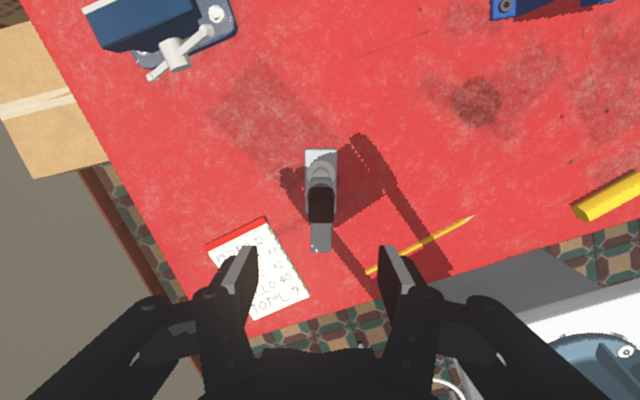

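Tool stands free and upright (handle at about (320,205)). On to the bushing.

```bash
python3 -m handwheel '[{"grip":6.5,"linear":[2,2.4,0.2],"rotation":[0,0,-1]},{"grip":6.5,"linear":[4.5,5.4,0.5],"rotation":[0,0,-2]},{"grip":6.5,"linear":[7,8.5,1],"rotation":[0,0,-3]},{"grip":6.5,"linear":[9.5,11.5,1.5],"rotation":[0,0,-4]},{"grip":6.5,"linear":[12,14.5,2],"rotation":[0,0,-5]},{"grip":6.5,"linear":[14.5,17.6,2.5],"rotation":[0,0,-6]},{"grip":6.5,"linear":[17,20.6,3],"rotation":[0,0,-7]},{"grip":6.5,"linear":[19.4,23.5,3.5],"rotation":[0,0,-8]},{"grip":6.5,"linear":[20.6,25,3.9],"rotation":[0,0,-8]},{"grip":6.5,"linear":[20.6,25,3.9],"rotation":[0,0,-8]},{"grip":6.5,"linear":[20.6,25,3.9],"rotation":[0,0,-8]},{"grip":6.5,"linear":[20.6,25,3.9],"rotation":[0,0,-8]}]'|grep -E pos; python3 -c "
from h import *
snap('top','t2.png')
o,im=snap('wrist','w16.png'); print(o['time_s'],heading(o),o['eef_pos'])
cv2.imwrite('pics/w16z.png',cv2.resize(im[130:310,220:420,::-1],None,fx=4,fy=3.33,interpolation=cv2.INTER_CUBIC))
goto([.5865,-.046,.14],-12.3)"
```

```text
eef_pos: [0.583, -0.046, 0.1948]
23.7167 -12.233416641462277 [ 0.58312499 -0.04550803  0.19517781]
linear [0.33, -0.0, 5.55] rot [-0.02, 0.03, 0.1] rows>= 2.0 cur [ 0.5833 -0.0453  0.1955] t 23.7667 F [-0.  -0.4 -0. ]
```

View pics/w16.png

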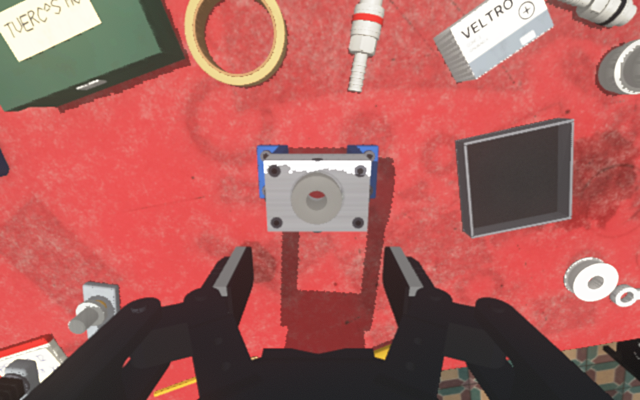

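View pics/w16z.png

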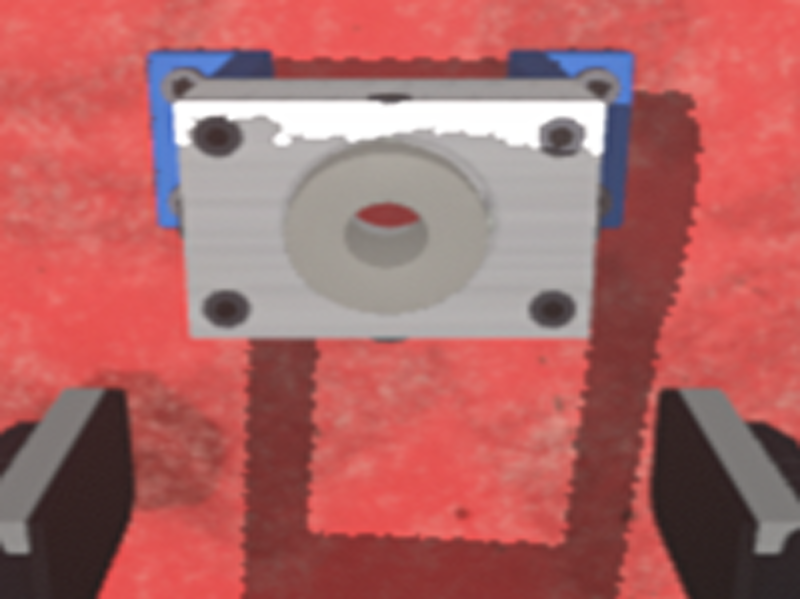

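Run:
```python
from h import *
o=status.get_obs(); T=T_tool(o)
W=lambda x,y:(220+(x+.5)/4-.5,130+(y+.5)/3.33-.5)
def loc(x,y,z): 
    P=onz('wrist',*W(x,y),z,o); return (P-T[:3,3])@T[:3,:3]*1000
for z in (.1,.111):
    l,r,t,b=loc(345,235,z),loc(428,235,z),loc(386,202,z),loc(386,268,z); print(z,'bore',((l+r)/2).round(1),((t+b)/2).round(1),(r-l)[1],(t-b)[0])
    l,r,t,b=loc(283,230,z),loc(491,230,z),loc(386,150,z),loc(386,314,z); print('flange',((l+r)/2).round(1),((t+b)/2).round(1),(r-l)[1],(t-b)[0])
print('block',loc(173,100,.1),loc(606,100,.1),loc(190,337,.1),loc(590,337,.1))
im=cv2.imread('pics/t2.png');cv2.imwrite('pics/t2z.png',cv2.resize(im[150:270,260:440],None,fx=4.4,fy=4.4,interpolation=cv2.INTER_CUBIC))
P=onz('wrist',*W(386.5,235),.111,o);print(P,onz('wrist',*W(386.5,235),.1,o))
```

```text
0.1 bore [ 1.2 -0.1 95.5] [ 1.1 -0.3 95.5] 16.933767645849002 16.96567323686336
flange [ 2.5 -0.  95.5] [ 1.5 -0.3 95.5] 42.37174838127704 42.10207668194167
0.111 bore [ 4.7 -0.1 84.5] [ 4.6 -0.2 84.5] 16.15071652956023 16.181146742549945
flange [ 5.9 -0.  84.5] [ 4.9 -0.2 84.5] 40.41239441097509 40.15519286769784
block [ 34.55190007 -41.94532796  95.51786247] [34.56773846 42.89894741 95.49085798] [-25.833157   -41.55901228  95.55331987] [-25.81740336  42.67256234  95.52651038]
[ 0.58788375 -0.04619531  0.111     ] [ 0.58449446 -0.04541012  0.1       ]
```

View pics/t2z.png

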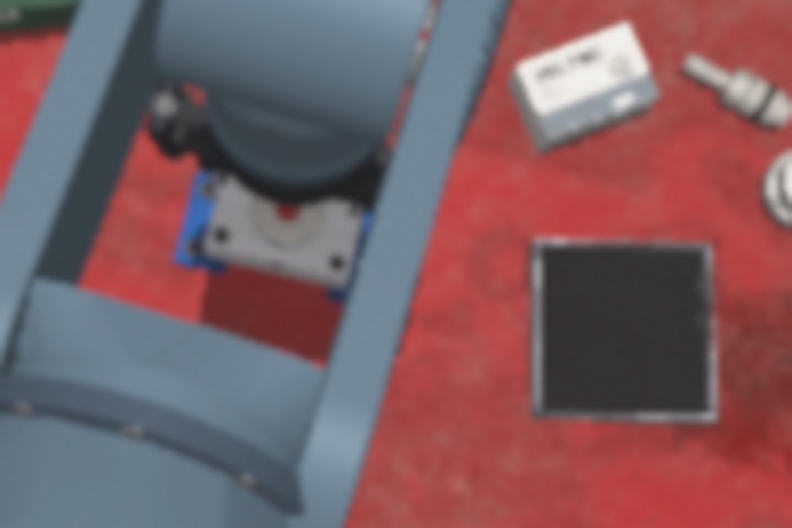

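```bash
python3 -m handwheel '[{"grip":6.5,"linear":[0.37,-0.06,2],"rotation":[0,0,0]},{"grip":6.5,"linear":[0.37,-0.06,4.5],"rotation":[0,0,0]},{"grip":6.5,"linear":[0.37,-0.06,5.5],"rotation":[0,0,0]},{"grip":6.5,"linear":[0.37,-0.06,5.5],"rotation":[0,0,0]},{"grip":6.5,"linear":[0.37,-0.06,5.5],"rotation":[0,0,0]},{"grip":6.5,"linear":[0.37,-0.06,5.5],"rotation":[0,0,0]}]'|grep -E pos; python3 -c "
from h import *
o,im=snap('wrist','w17.png'); print(o['time_s'],heading(o),o['eef_pos'])
"
```

```text
eef_pos: [0.5882, -0.0466, 0.1421]
24.2667 -12.242439313371865 [ 0.58822869 -0.04663488  0.14211766]
```

View pics/w17.png

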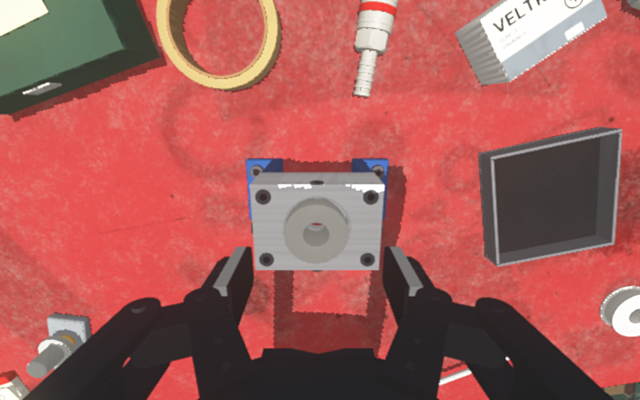

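```bash
python3 -c "
from h import *
cams.camera('top');cams.camera('top')
goto([.5868,-.0462,.104],-12.28)"; python3 -m handwheel '[{"grip":6.0,"linear":[0,0,1.5],"rotation":[0,0,0]},{"grip":5.5,"linear":[0,0,2.8],"rotation":[0,0,0]},{"grip":5,"linear":[0,0,3.4],"rotation":[0,0,0]},{"grip":5,"linear":[0,0,3.4],"rotation":[0,0,0]},{"grip":5,"linear":[0,0,3.4],"rotation":[0,0,0]},{"grip":5,"linear":[0,0,3.4],"rotation":[0,0,0]}]'|grep -E "pos|force"; python3 -c "
from h import *
o,im=snap('wrist','w18.png'); print(o['time_s'],heading(o),o['eef_pos'],o['opening']);goto([.5868,-.0462,.104],-12.28)
cv2.imwrite('pics/w18z.png',cv2.resize(im[170:350,220:420,::-1],None,fx=4,fy=3.33,interpolation=cv2.INTER_CUBIC))
"
```

```text
linear [-0.18, -0.05, 3.83] rot [0.01, -0.14, 0.0] rows>= 1.0 cur [ 0.5884 -0.0471  0.1423] t 24.4167 F [-0.7 -0.4 -0.1]
eef_pos: [0.5878, -0.047, 0.1072]
wrist_force: [1.1, 0.7, 0.5]
24.9167 -12.28950343958996 [ 0.58781109 -0.04704402  0.10718314] 0.5833538322834666
linear [-0.14, -0.06, 0.34] rot [0.0, -0.06, -0.01] rows>= 1.0 cur [ 0.588  -0.0471  0.1074] t 24.9667 F [-0.1  0.2  0.1]
```

View pics/w18z.png

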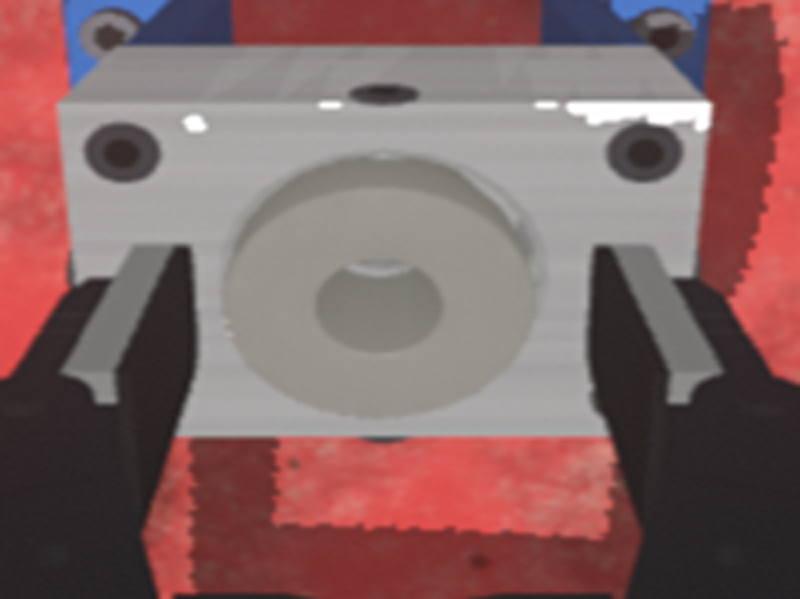

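```bash
python3 -m handwheel '[{"grip":5,"linear":[-0.12,-0.12,0.2],"rotation":[0,0,0]},{"grip":5,"linear":[-0.12,-0.12,0.4],"rotation":[0,0,0]},{"grip":5,"linear":[-0.12,-0.12,0.6],"rotation":[0,0,0]},{"grip":5,"linear":[-0.12,-0.12,0.6],"rotation":[0,0,0]},{"grip":5,"linear":[-0.12,-0.12,0.6],"rotation":[0,0,0]}]'|grep -E "pos|force"; python3 -c "
from h import *
o,im=snap('wrist','w19.png'); print(o['time_s'],heading(o),o['eef_pos'],o['opening'])
cv2.imwrite('pics/w19z.png',cv2.resize(im[170:350,220:420,::-1],None,fx=4,fy=3.33,interpolation=cv2.INTER_CUBIC))
"
```

```text
eef_pos: [0.5864, -0.0455, 0.1006]
wrist_force: [0.2, -0.7, -0.1]
25.3833 -12.285991775167364 [ 0.58643832 -0.04545707  0.10059327] 0.5876325128193732
```

View pics/w19z.png

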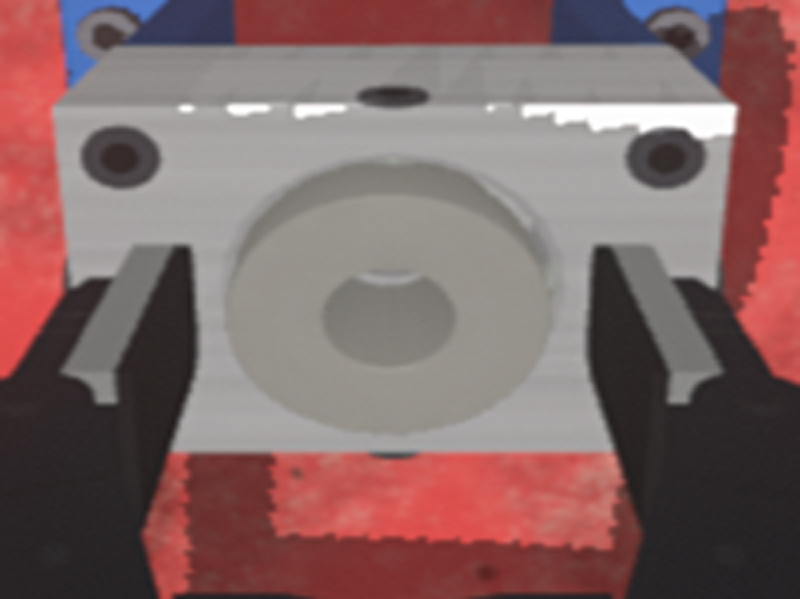

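```bash
python3 -m handwheel '[{"grip":4.5,"linear":[0,0,0],"rotation":[0,0,0]},{"grip":4.2,"linear":[0,0,0],"rotation":[0,0,0]},{"grip":3.9,"linear":[0,0,0],"rotation":[0,0,0]},{"grip":3,"linear":[0,0,0],"rotation":[0,0,0]},{"grip":2.5,"linear":[0,0,0],"rotation":[0,0,0]},{"grip":2.5,"linear":[0,0,0],"rotation":[0,0,0]},{"grip":2.5,"linear":[0,0,0],"rotation":[0,0,0]}]'; python3 -c "
from h import *
o,im=snap('wrist','w20.png'); print(o['time_s'],heading(o),o['eef_pos'],o['opening'],o['wrist_force'])
cv2.imwrite('pics/w20z.png',cv2.resize(im[170:350,220:420,::-1],None,fx=4,fy=3.33,interpolation=cv2.INTER_CUBIC))
"
```

```text
time_s: 26.02
eef_pos: [0.5868, -0.0455, 0.1011]
eef_rot: [0.0, 0.994, -0.107, 0.0]
wrist_force: [-1.8, 0.5, 4.4]
opening: 0.439
26.0167 -12.28850645761178 [ 0.58682208 -0.04554575  0.10110829] 0.4391102528900768 [-1.7580671   0.46936321  4.38152783]
```

View pics/w20z.png

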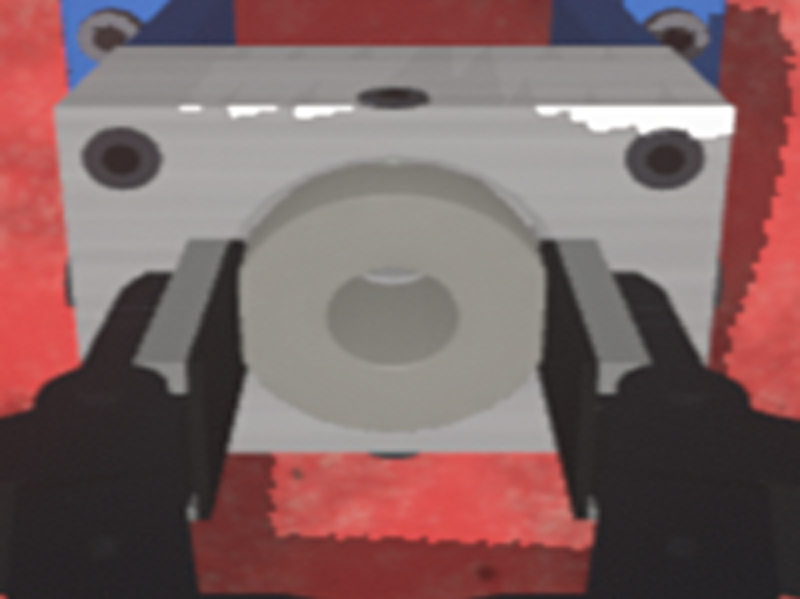

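```bash
python3 -m handwheel '[{"grip":2.5,"linear":[0,0,-0.2],"rotation":[0,0,0]},{"grip":2.5,"linear":[0,0,-0.5],"rotation":[0,0,0]},{"grip":2.5,"linear":[0,0,-1],"rotation":[0,0,0]},{"grip":2.5,"linear":[0,0,-2],"rotation":[0,0,0]},{"grip":2.5,"linear":[0,0,-3.5],"rotation":[0,0,0]},{"grip":2.5,"linear":[0,0,-5],"rotation":[0,0,0]},{"grip":2.5,"linear":[0,0,-6],"rotation":[0,0,0]},{"grip":2.5,"linear":[0,0,-6],"rotation":[0,0,0]}]'; python3 -c "
from h import *
o,im=snap('wrist','w21.png'); print(o['time_s'],heading(o),o['eef_pos'],o['opening'],o['wrist_force'])
C=[onz('top',*c,.022) for c in [(382,205),(423,205),(424,246),(381,245)]]
print('tray by top',np.mean(C,0))
"
```

```text
time_s: 26.73
eef_pos: [0.5884, -0.046, 0.1641]
eef_rot: [0.0, 0.994, -0.107, 0.003]
wrist_force: [-0.4, -0.3, -0.6]
opening: 0.434
26.7333 -12.282966020853463 [ 0.5883707  -0.04600278  0.16409548] 0.4337201488675438 [-0.39951335 -0.3062743  -0.61998967]
tray by top [ 0.52971451 -0.25639019  0.022     ]
```

View pics/w21.png

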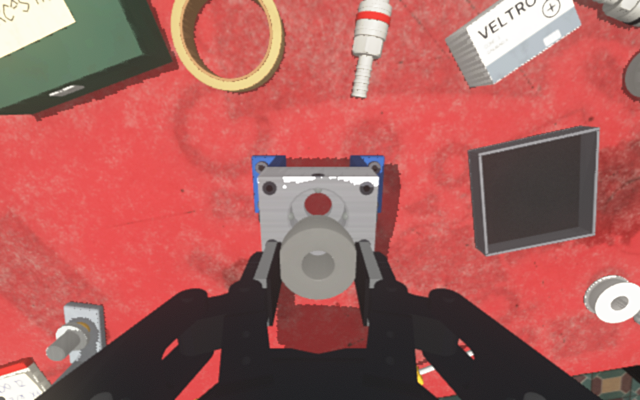

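```bash
python3 -c "
from h import *
o=status.get_obs()
C=[onz('wrist',*c,.022,o) for c in [(471,151),(599,128),(597,234),(485,254)]]
for c in C: print(c.round(4))
print(np.mean(C,0)); goto([.53,-.257,.13],-12.3)
"
```

```text
[ 0.5916 -0.1929  0.022 ]
[ 0.5879 -0.3076  0.022 ]
[ 0.4807 -0.3109  0.022 ]
[ 0.4822 -0.1996  0.022 ]
[ 0.53558875 -0.25273607  0.022     ]
linear [-1.14, 21.86, 3.25] rot [0.01, -0.19, 0.01] rows>= 6.0 cur [ 0.5876 -0.0458  0.1625] t 26.7833 F [-1.   0.1 -1.3]
```

```bash
python3 -m handwheel '[{"grip":2.5,"linear":[-0.1,2,0],"rotation":[0,0,0]},{"grip":2.5,"linear":[-0.2,5,0],"rotation":[0,0,0]},{"grip":2.5,"linear":[-0.3,8,0],"rotation":[0,0,0]},{"grip":2.5,"linear":[-0.5,11,0.5],"rotation":[0,0,0]},{"grip":2.5,"linear":[-0.6,14,1],"rotation":[0,0,0]},{"grip":2.5,"linear":[-0.7,17,2],"rotation":[0,0,0]},{"grip":2.5,"linear":[-0.8,20,3],"rotation":[0,0,0]},{"grip":2.5,"linear":[-0.9,21.7,3.2],"rotation":[0,0,0]},{"grip":2.5,"linear":[-0.9,21.7,3.2],"rotation":[0,0,0]},{"grip":2.5,"linear":[-0.9,21.7,3.2],"rotation":[0,0,0]}]'|grep pos; python3 -c "
from h import *
o,im=snap('wrist','w22.png'); print(o['time_s'],heading(o),o['eef_pos'],o['opening'],o['wrist_force'])
goto([.532,-.255,.035],-12.3)
"
```

```text
eef_pos: [0.5307, -0.2559, 0.1275]
27.6167 -12.414758603081163 [ 0.53066609 -0.25591578  0.12753162] 0.43358635880490176 [-0.94921058  0.62872587 -0.42418168]
linear [0.09, -0.02, 9.3] rot [-0.06, 0.07, -0.03] rows>= 3.0 cur [ 0.5312 -0.2551  0.128 ] t 27.6667 F [-0.7  0.9 -1.7]
```

View pics/w22.png

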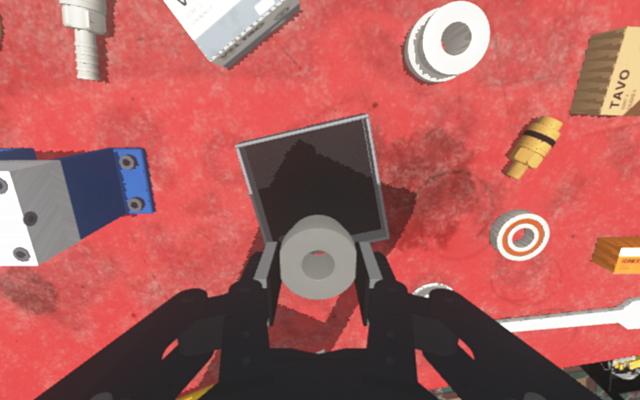

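```bash
python3 -c "
from h import *
o=status.get_obs()
C=[onz('wrist',*c,.022,o) for c in [(237,146),(367,116),(388,238)]]
for c in C: print(c.round(4))
print('centre',(C[0]+C[2])/2)
"; python3 -m handwheel '[{"grip":2.5,"linear":[0.1,0,3],"rotation":[0,0,0]},{"grip":2.5,"linear":[0.1,0,6],"rotation":[0,0,0]},{"grip":2.5,"linear":[0.1,0,8],"rotation":[0,0,0]},{"grip":2.5,"linear":[0.1,0,9.3],"rotation":[0,0,0]},{"grip":2.5,"linear":[0.1,0,9.3],"rotation":[0,0,0]},{"grip":2.5,"linear":[0.1,0,9.3],"rotation":[0,0,0]},{"grip":2.5,"linear":[0.1,0,9.3],"rotation":[0,0,0]}]'|grep -E "pos|force"
```

```text
[ 0.5876 -0.2017  0.022 ]
[ 0.5883 -0.3082  0.022 ]
[ 0.4813 -0.3089  0.022 ]
centre [ 0.53443329 -0.25532885  0.022     ]
eef_pos: [0.5338, -0.2561, 0.0373]
wrist_force: [0.7, -0.5, -1.1]
```

```bash
python3 -m handwheel '[{"grip":2.5,"linear":[0,0,0.5],"rotation":[0,0,0]},{"grip":2.5,"linear":[0,0,1],"rotation":[0,0,0]},{"grip":2.5,"linear":[0,0,1],"rotation":[0,0,0]},{"grip":2.5,"linear":[0,0,1],"rotation":[0,0,0]}]'|grep -E "pos|force";python3 -m handwheel '[{"grip":2.5,"linear":[0,0,0.1],"rotation":[0,0,0]},{"grip":2.5,"linear":[0,0,0.2],"rotation":[0,0,0]},{"grip":2.5,"linear":[0,0,0.2],"rotation":[0,0,0]}]'|grep -E "pos|force"
```

```text
eef_pos: [0.5324, -0.2558, 0.0257]
wrist_force: [0.5, 0.2, -1.1]
eef_pos: [0.5325, -0.2558, 0.0237]
wrist_force: [-0.0, 0.0, -1.1]
```

```bash
python3 -m handwheel '[{"grip":2.5,"linear":[0,0,0.1],"rotation":[0,0,0]},{"grip":2.5,"linear":[0,0,0.1],"rotation":[0,0,0]},{"grip":2.5,"linear":[0,0,0.1],"rotation":[0,0,0]}]'|grep -E "pos|force"
```

```text
eef_pos: [0.5325, -0.2558, 0.0227]
wrist_force: [0.2, 0.4, -1.1]
```

```bash
python3 -m handwheel '[{"grip":2.5,"linear":[0,0,0.1],"rotation":[0,0,0]},{"grip":2.5,"linear":[0,0,0.1],"rotation":[0,0,0]},{"grip":2.5,"linear":[0,0,0.1],"rotation":[0,0,0]}]'|grep -E "pos|force"
```

```text
eef_pos: [0.5327, -0.256, 0.0219]
wrist_force: [0.0, 0.3, 0.1]
```

```bash
python3 -m handwheel '[{"grip":2.5,"linear":[0,0,0.06],"rotation":[0,0,0]},{"grip":2.5,"linear":[0,0,0.06],"rotation":[0,0,0]},{"grip":2.5,"linear":[0,0,0.06],"rotation":[0,0,0]}]'|grep -E "pos|force"; python3 -c "
from h import *
o,im=snap('wrist','w23.png')"
```

```text
eef_pos: [0.533, -0.256, 0.0218]
wrist_force: [-1.6, 1.9, 5.6]
```

View pics/w23.png

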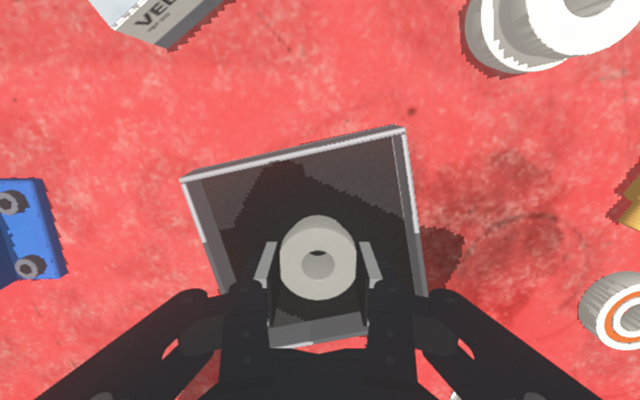

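```bash
python3 -m handwheel '[{"grip":4.2,"linear":[0,0,0],"rotation":[0,0,0]},{"grip":4.8,"linear":[0,0,0],"rotation":[0,0,0]},{"grip":5.6,"linear":[0,0,0],"rotation":[0,0,0]},{"grip":5.6,"linear":[0,0,-0.1],"rotation":[0,0,0]},{"grip":5.6,"linear":[0,0,-0.1],"rotation":[0,0,0]}]'|grep -E "force|open"; python3 -m handwheel '[{"grip":5.6,"linear":[0,0,-1],"rotation":[0,0,0]},{"grip":5.6,"linear":[0,0,-3],"rotation":[0,0,0]},{"grip":5.6,"linear":[0,0,-7],"rotation":[0,0,0]},{"grip":5.6,"linear":[0,0,-11],"rotation":[0,0,0]},{"grip":5.6,"linear":[0,0,-13],"rotation":[0,0,0]},{"grip":5.6,"linear":[0,0,-13],"rotation":[0,0,0]},{"grip":5.6,"linear":[0,0,-13],"rotation":[0,0,0]}]'|grep -E "pos|force|time"; python3 -c "
from h import *
o,im=snap('wrist','w24.png');o,im=snap('scene','s4.png');o,im=snap('top','t4.png')"
```

```text
wrist_force: [-0.8, -0.3, -0.4]
opening: 0.657
time_s: 30.63
eef_pos: [0.5336, -0.2565, 0.1546]
wrist_force: [-0.2, 0.8, -1.2]
```

View pics/w24.png

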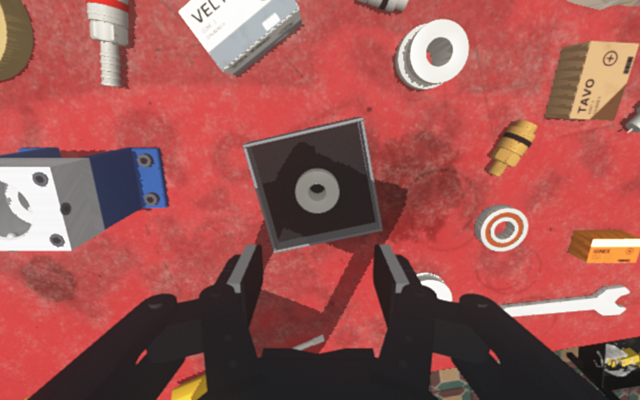

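View pics/s4.png

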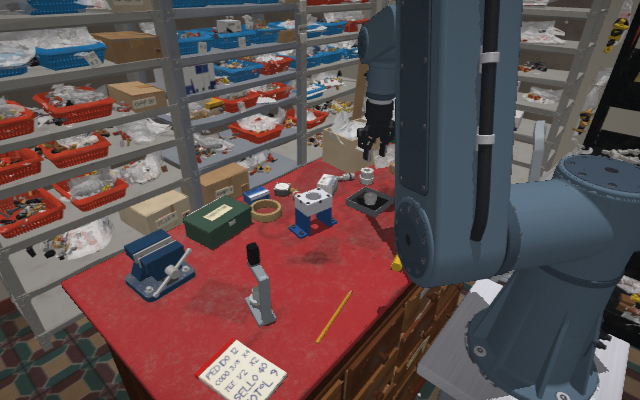

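```bash
python3 -c "
from h import *
o=status.get_obs(); P=onz('wrist',317.5,190.5,.031,o)
C=[onz('wrist',*c,.022,o) for c in [(246,146),(361,119),(381,230),(273,249)]]
print(P,np.mean(C,0)); print(o['time_s'],o['dq'].round(3)); print(ctrl.hand_in())"
```

```text
[ 0.53373271 -0.25630527  0.031     ] [ 0.53306074 -0.25401515  0.022     ]
30.7833 [-0.001  0.014  0.002 -0.001  0.001 -0.001]
the job is handed in; nothing more can be done
None
```

The job is handed in at about 31 s of the 72 s. By my own checks every step was met, but `ctrl.hand_in()` gives no verdict.

- **Knockout:** I took the C-tool by its handle and pushed the rod up through the hole with about 7–9 N on the bushing. The push dropped at the click, after about 9–10 mm of rise. The collar met the block 13 mm after first contact, as it should.
- **Collar force:** I held the collar against the block. The force crept up while I held, from about 11 N to about 18 N net of the weights. That is still under the 25 N limit, and I backed off at once.
- **Tool:** It stands on its foot, released, about 0.32 m from the nest. It came down on the worktop at the same height it was picked up from, to within about 0.5 mm.
- **Bushing:** It was still proud in the nest when I came to take it (top about 111 mm above the worktop). The last wrist picture shows it flange up on the tray floor, about 2 mm from the tray's centre. The gripper was well clear of everything.
- **Other things:** The carton, coupler, tape and spool look unmoved in the pictures; I did not measure them.

**Disagreements:** The cameras differed by 2–4 mm on the nest's position, and on the tray's by up to 7 mm between my readings. The wrist camera also showed about 0.8 mm of sideways error, so I lined up tool and nest relative to each other in its view. The tool's collar sat at about 26 mm, within the stated 22 ± 5 mm.

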